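# Stow the spice jar behind the clamped travel stop

### The job

Make the red-capped spice jar safe for the drive: loosen the red clamp knob of the travel holder, slide the stop back, and stand the jar upright on the holder in front of the orange V fence. Then bring the stop up so that the jar sits home in the V with the sprung black plate pressed in about half-way, without squeezing the glass hard, tighten the knob firmly until it comes up hard, tighter than you found it, and let go. Leave the green-capped jar, the mug and the green bowl where they are.

Things in the scene. Friction and masses are not known exactly. Their poses are not given: they have to be found in the camera images.
- rail: Travel holder fixed to the counter: dark steel base plate 84 x 320 x 8 mm, long along its y. Origin at counter height on the centre line (plate: y -180 to +140). Orange V fence at the -y end: two upright faces opening 120 degrees towards +y, vertex at x 0, y -155, top 47 mm above the counter. Lies elsewhere and turned each time.
- seat (a point): Point on the base plate's top (8 mm above the counter) where the middle of the jar's foot stands when the jar is home in the V: rail x = 0, y = -126 mm. Axes as the rail's.
- stop (a joint): Position in m of the sliding stop along the rail's y: 0 nearest the fence, 0.09 the far end. At value s the unpressed plate face is at rail y = -130 mm + s, the knob axis at rail x 0, y = -64 mm + s. Free, it slides with about 1.5 N of friction, moved by the knob. It starts clamped, too near the fence for the jar: slide it back past 0.05.
- stop_top (a point): Top of the stop's aluminium block (62 x 86 mm), 40.5 mm above the counter, under the knob's axis. The block carries the knob and, on its fence side, the sprung plate.
- knob_grip (a point): Centre of the red wing knob's bar, 65 mm above the counter, on its vertical axis. Bar 46 mm long (this point's x), 12 mm thick (its y), 50 to 80 mm above the counter, on a steel neck 24 mm across. Clockwise from above tightens. At the start it is only nipped: 1 rad anticlockwise always frees it; the thread's end is 1.8 rad or more that way. Stays where it is left.
- clamp_pad: Hidden pressure pad under the knob; its contact force on the rail is the clamp force: 8 to 28 N at the start. Turning takes about 0.12 N m free, and hardly more while the pad's spring gives. Some 0.2 to 0.8 rad past the start (it varies) the spring goes solid: then 85 N more per rad, and 0.4 to 0.8 N m more than when free at about 1 to 1.6 rad past the start. Tight is over 50 N.
- plate: Black sprung plate on the fence side of the stop, 52 mm wide (rail x), 6 mm thick, 13 to 45 mm above the counter. Origin in its face, on the centre line, 8 mm above the counter; y axis away from the fence. Yields 9 mm on springs of 1 N per mm without preload: half-way is about 4.5 N.
- jar_center (a point): Centre (half-way up, 45 mm above its foot) of the glass spice jar with the red cap and reddish contents: a cylinder 50 mm in diameter and 90 mm tall, cap the top 20 mm, the same diameter. About 0.2 kg. z axis up along the jar. Stands loose on the counter.
- herb_jar_center (a point): Bystander: centre of a like jar with a GREEN cap and green contents, 50 mm diameter, 90 mm tall. Not to be moved.
- mug_center (a point): Bystander: centre of a blue mug, 76 mm diameter, 85 mm tall, handle at its +y. Not to be moved.
- bowl_center (a point): Bystander: centre of a green melamine bowl, 144 mm diameter, 55 mm tall. Not to be moved.
Mind the look-alikes: they are no part of the job. Leave any purple or yellow look-alike of the part that bears jar_center alone.

How it is judged (in metres and radians):
On the way, in this order (a step that is already met when the one before it is completed fails the run):
1. the clamp is freed (under 1 N of clamp force) (contact force between clamp_pad and anything else below 1 N), for 0.1 s.
2. the stop is slid back to at least 50 mm on its scale (value of joint stop above 0.05 m), for 0.1 s.
3. the jar stands upright on the holder in front of the fence (within 14 mm of the centre line, up to 20 mm short of home) (z of jar_center in the frame of rail between 0.05 and 0.056 m and angle between jar_center's own z axis and vertical below 0.1 rad and x of jar_center in the frame of rail between -0.014 and 0.014 m and y of jar_center in the frame of rail below -0.106 m), for 0.2 s.
At the end, for the whole second after the job is handed in: The jar stands upright (within 0.06 rad) on the base plate, home in the V (within 4 mm), the sprung plate presses on it with 1.5 to 8 N (1.5 to 8 mm of its 9 mm travel), the clamp holds with more than 50 N, and the stop is at rest (contact force between clamp_pad and anything else above 50 N and contact force between plate and anything else between 1.5 and 8 N and horizontal distance between jar_center and seat below 0.004 m and z of jar_center in the frame of rail between 0.05 and 0.056 m and angle between jar_center's own z axis and vertical below 0.06 rad and velocity of joint stop between -0.002 and 0.002 m/s); the robot touches nothing.
It fails at once if the jar is squeezed by the sprung plate with more than 30 N (contact force between plate and anything else above 30 N).
It fails at once if a bystander is moved by more than 30 mm (distance of any of herb_jar_center, mug_center, bowl_center from where it was at the start of the episode above 0.03 m).
It also fails if it takes over 72 s, if anything falls off the work surface, if the arm or the gripper's body presses on something with over 40 N, if the wrist force passes 120 N, or if a joint passes its speed limit or range.

### The arm

A 6-joint arm with a two-finger parallel gripper is mounted at the origin on the work surface. World frame = base frame: x ahead of the robot, y to its left, z up, the work surface at z = 0. Lengths are in mm, angles in rad, forces in N, time in s.
With the tool pointing down it reaches from about 350 to 975 mm from the base axis. Payload 7.1 kg.
Tool frame: the origin (TCP) lies on the centre line of the jaws, within the pads' length; the fingertips stand 25 mm ahead of it and the grasp point (between the pads) lies 6 mm ahead of it (ctrl.nose_length is the distance from the TCP to the fingertips, in mm); x points along the fingers, y is the direction in which the jaws open and shut, and the axes are right-handed (so a half turn about x gives the same grasp; the last joint's range is limited). The gripper opens to 88 mm and grips with 3 to 60 N. Pads are 20 mm wide; open, the fingers measure 115 mm over their backs; the gripper's body (75 mm by 178 mm) begins 61 mm behind the grasp point.
Start: joints at [-1.252, 0.423, 1.63, -0, 1.089, -0.019], TCP at [207.15, -589.656, 247.675] pointing down, gripper open.
Joint ranges: [-3, 3], [-0.9, 2.11], [0.09, 2.58], [-1.31, 4.45], [0.11, 2.69], [-2.54, 2.54]. Speed limits (rad/s): [2.39, 2.39, 3.01, 3.14, 3.14, 3.14].

### API

Orientations are given as a rotation vector (axis times angle).
In Python, from workcell import ctrl gives the robot as it stands.
- The arm moves only by the tool arm_command, never from a script. Its argument "deltas" is a list of rows, each a list of 4 numbers: the shift along the tool's x, y, z in m, then the turn about the tool's x in rad. In form: [[tx, ty, tz, yaw], ...]. A call has 1 to 10 rows; each row shifts and turns the pose as measured when the row begins, along the tool's axes as they then stand; what a row does not reach is not made up. A row lasts 1/10 s, in which the tool goes at most 50 mm and 8.59 degrees, less where a joint would pass 70% of its speed; a pose out of reach is approached as far as the arm can. A call is refused whole if a number of a shift passes 0.05 or a number of a turn 0.15, either way. A call with a gripper value outside its range is refused whole. "hand" is the finger opening in m, from 0 to 0.0878, set as the call begins (left out, the last holds). The fingers move at their own pace and stop on an object; the grip force is fixed at half the most. Time passes only in rows, so rows that do not move let the fingers close. It gives the time, the measured TCP pose, the force and the opening at its end, in the units of the state.
- ctrl.get_obs(): the state, without advancing time (a new reading comes with each control period).
- ctrl.get_image(name): name is "scene" or "top" or "wrist"; returns the picture (480x640x3 uint8, red, green, blue); there is no depth.
- ctrl.get_calibration(name): a dict with "fx", "fy", "cx", "cy" (pixels), "dist" ([k1, k2, p1, p2, k3] as OpenCV has them; the pictures are not rectified), "R" (3x3) and "t" (3): a world point X has camera coordinates R X + t. Camera axes: x right, y down, z forward; pixel columns grow to the right and rows downward; lengths in mm; the calibration is good to about 2 mm. A picture is of the moment at which its call begins: read the wrist's pose just before it. get_calibration takes no time and is no camera call; for the wrist camera it gives the pose at the moment of the call.
- ctrl.close_job(): hands the job in, once; it reports no verdict.
The state is a dict: "t": time; "qpos": joint angles; "qvel": joint speeds; "joint_torque": joint torques, N m; "ee_pos": TCP position; "orientation": TCP orientation; "ft_force": force on the tool from outside, world axes, zero at the start; "moment": the same for the moment, N m; "width": finger opening in mm.
Only numpy, scipy, OpenCV 4.12 (cv2) and the standard library are available. Lean on these libraries where they do the work, as an engineer would, in place of code of your own. Each camera call takes 0.05 s, during which the arm holds its last target.

## Working session

There is one attempt and no reset: what is moved stays moved. The work goes in short steps, Python scripts to look and compute and a tool call to move; the robot and the scene stay as the last step left them, time stands still between calls to the robot, and variables do not carry over. Pictures are saved under pics/ and viewed, and the job is handed in when it is done.

Besides the shell and the picture viewer there is one more tool, called after "Request:" as name([rows], argument=value, ...), one row to a line, values as JSON. arm_command: Moves the arm, as the interface text tells. Its arguments: {"type":"object","properties":{"deltas":{"type":"array","items":{"type":"array","items":{"type":"number"}}},"hand":{"type":"number"}},"required":["deltas"]}

```bash
mkdir -p pics; ls; python3 - <<'E'
from workcell import ctrl
import cv2
print(ctrl.get_obs())
for n in ["scene","top","wrist"]:
    c=ctrl.get_calibration(n); print(n,c)
    cv2.imwrite(f"pics/{n}0.png",ctrl.get_image(n)[:,:,::-1])
E
```

```text
pics
{'t': 0.0, 'qpos': array([-1.25198757e+00,  4.23803933e-01,  1.63069104e+00,  2.01255292e-05,
        1.08860775e+00, -1.89883734e-02]), 'qvel': array([ 0.00074457, -0.00059705, -0.00034439, -0.00062288, -0.00098378,
       -0.00046841]), 'joint_torque': array([-1.01809292e-03, -5.44624364e+01, -2.73666698e+01,  6.42669504e-02,
        2.28322099e-02, -1.19371466e-04]), 'ee_pos': array([ 207.0033855 , -589.1714978 ,  246.92430833]), 'orientation': array([ 2.03859124,  0.34920068, -2.03902124]), 'ft_force': array([0.33552616, 0.11030682, 0.0482233 ]), 'moment': array([0.01172249, 0.01967908, 0.04552703]), 'width': 87.91018243514804}
scene {'fx': 593.9209838775311, 'fy': 593.9209838775311, 'cx': 319.69421388615615, 'cy': 237.1755716180521, 'dist': array([-0.06978743,  0.        ,  0.        ,  0.        ,  0.        ]), 'R': array([[-0.26882792,  0.96313619,  0.01001198],
       [ 0.72615375,  0.20948921, -0.65483967],
       [-0.63279719, -0.16876895, -0.75570151]]), 't': array([ 125.71217352, -297.39382052, 1507.71944271])}
top {'fx': 462.2556006199607, 'fy': 462.2556006199607, 'cx': 318.6644811471658, 'cy': 241.6220489754036, 'dist': array([-0.10915444,  0.        ,  0.        ,  0.        ,  0.        ]), 'R': array([[-0.02555806, -0.99944514, -0.02135879],
       [-0.99420076,  0.02764491, -0.10392595],
       [ 0.10445875,  0.01857878, -0.99435567]]), 't': array([ 30.10096462, 439.2186301 , 919.64740349])}
wrist {'fx': 358.92350897146, 'fy': 358.92350897146, 'cx': 321.0363909845649, 'cy': 242.90034379224068, 'dist': array([0.01231884, 0.        , 0.        , 0.        , 0.        ]), 'R': array([[ 3.31811238e-01, -9.43345623e-01,  5.81666926e-04],
       [-9.14213128e-01, -3.21412035e-01,  2.46796799e-01],
       [-2.32627725e-01, -8.24217190e-02, -9.69067078e-01]]), 't': array([-625.90881161,  -30.57747999,  390.6714086 ])}
```

View pics/scene0.png

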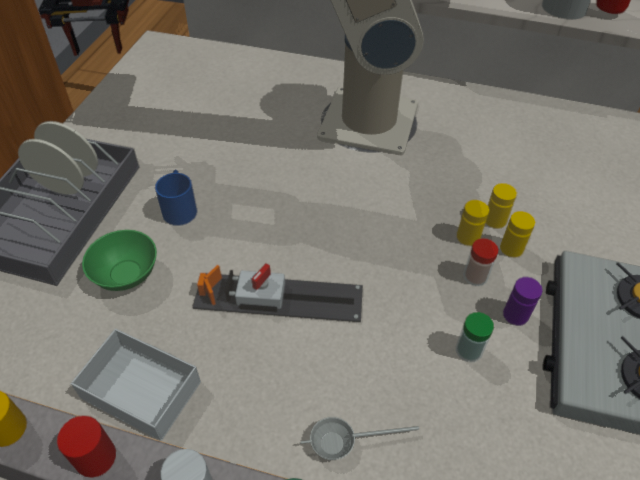

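View pics/top0.png

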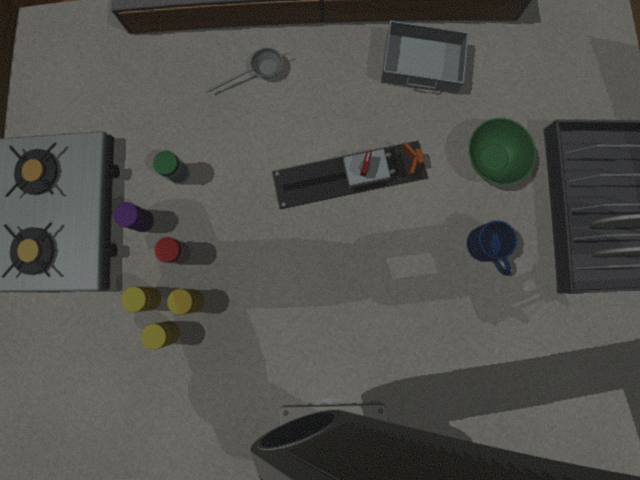

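View pics/wrist0.png

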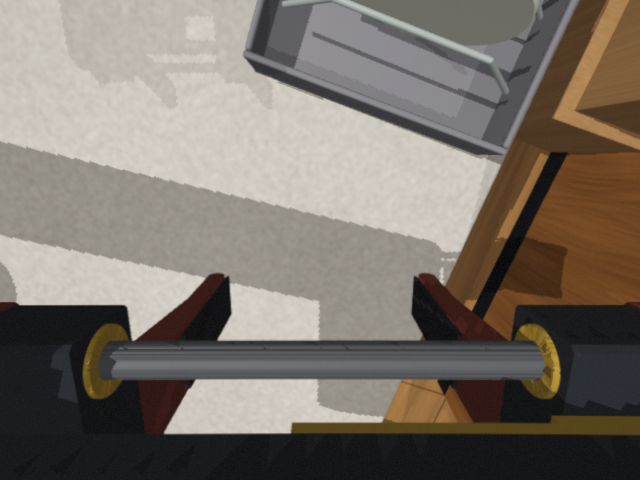

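The top view shows the rail at about (275–428, 142–207) with the fence on its right and the knob at (366,163). The red jar's cap is at (168,250), with yellow and purple look-alikes close by. I'll zoom in to measure.

```bash
python3 - <<'E'
import cv2
im=cv2.imread("pics/top0.png")
a=cv2.resize(im[130:220,265:440],None,fx=4.5,fy=4.5,interpolation=cv2.INTER_CUBIC); cv2.imwrite("pics/z1.png",cv2.convertScaleAbs(a,alpha=1.6))
b=cv2.resize(im[220:360,110:220],None,fx=4,fy=4,interpolation=cv2.INTER_CUBIC); cv2.imwrite("pics/z2.png",cv2.convertScaleAbs(b,alpha=1.6))
im=cv2.imread("pics/scene0.png")
a=cv2.resize(im[250:330,185:375],None,fx=4.2,fy=4.2,interpolation=cv2.INTER_CUBIC); cv2.imwrite("pics/z3.png",a)
E
```

```text
(no output)
```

View pics/z1.png

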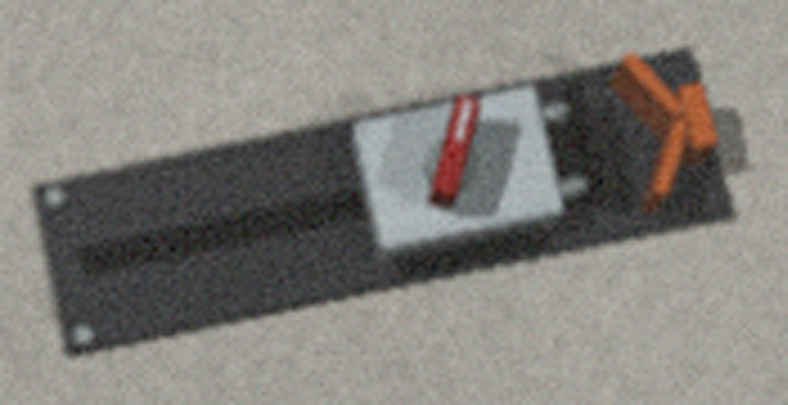

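View pics/z2.png

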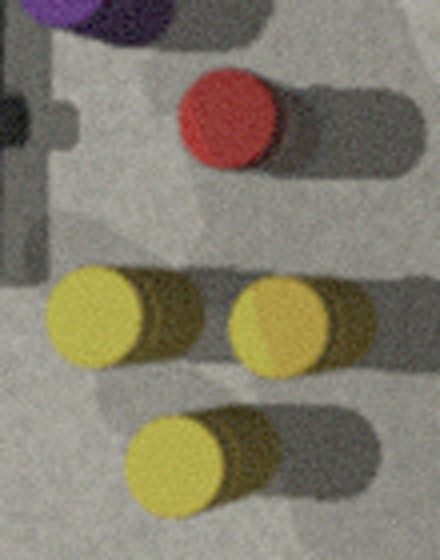

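View pics/z3.png

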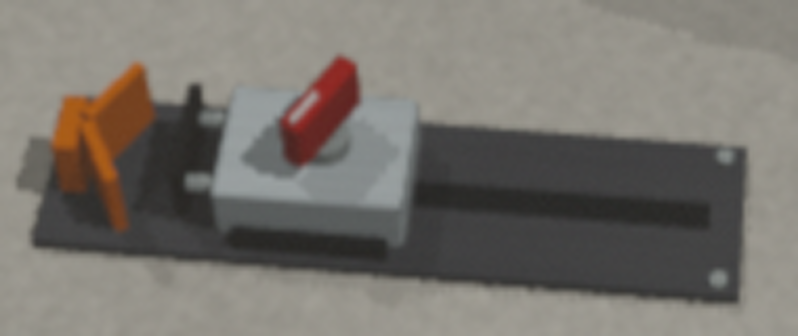

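```bash
cat > h.py <<'E'
import numpy as np, cv2
from workcell import ctrl
from scipy.spatial.transform import Rotation as Ro
def bp(cal,px,z):
    K=np.array([[cal['fx'],0,cal['cx']],[0,cal['fy'],cal['cy']],[0,0,1]])
    u=cv2.undistortPoints(np.array([[px]],float),K,cal['dist'])[0,0]
    d=cal['R'].T@np.array([u[0],u[1],1]); c=-cal['R'].T@cal['t']
    return c+d*(z-c[2])/d[2]
def pj(cal,X):
    K=np.array([[cal['fx'],0,cal['cx']],[0,cal['fy'],cal['cy']],[0,0,1]])
    return cv2.projectPoints(np.array(X,float).reshape(-1,3),cv2.Rodrigues(cal['R'])[0],cal['t'],K,cal['dist'])[0][:,0]
def tool():
    o=ctrl.get_obs(); R=Ro.from_rotvec(o['orientation']).as_matrix(); return o,R
E
python3 - <<'E'
from h import *
T=ctrl.get_calibration('top');S=ctrl.get_calibration('scene')
zt=lambda p:((p[0]+.5)/4.5-.5+265,(p[1]+.5)/4.5-.5+130)
zj=lambda p:((p[0]+.5)/4-.5+110,(p[1]+.5)/4-.5+220)
zs=lambda p:((p[0]+.5)/4.2-.5+185,(p[1]+.5)/4.2-.5+250)
P=np.array([bp(T,zt(p),8)[:2] for p in [(37,187),(68,354),(733,215),(690,47)]])
print("plate",P.round(1)); print([np.linalg.norm(P[i]-P[(i+1)%4]).round(1) for i in range(4)])
Q=np.array([bp(S,zs(p),8)[:2] for p in [(745,148),(737,300),(33,243)]]);print("scene",Q.round(1))
B=np.array([bp(T,zt(p),40.5)[:2] for p in [(353,122),(383,250),(562,213),(537,85)]]);print("block",B.round(1),B.mean(0))
# rail fit: local corners
loc=np.array([[0,140],[0,140],[0,-180],[0,-180]],float)
from scipy.optimize import least_squares
# which side is +x : y axis points away from fence (image left = world +y); x = y cross z
def fit(A,sx):
    l=np.array([[s*42,y] for s,y in sx])
    def f(p):
        c,s=np.cos(p[2]),np.sin(p[2]);return (l@np.array([[c,s],[-s,c]])+p[:2]-A).ravel()
    r=least_squares(f,[600,0,0]);return r.x,r.fun.round(1)
pt=[(1,140),(-1,140),(-1,-180),(1,-180)]
print(fit(P,pt))
cands=[(1,140),(-1,140),(-1,-180)]
print(fit(Q,cands), fit(Q,[(-1,140),(1,140),(1,-180)]))
print("knobtop",[bp(T,zt(p),80)[:2].round(1) for p in [(467,97),(445,203)]])
for w,p in [("red",(228,118))]:
    print(w,bp(T,zj(p),90))
print("scene red",bp(S,(483,249),90), "topgreen",bp(T,(165,162),90),bp(T,(127,215),90), bp(T,(181,301),90),bp(T,(134,299),90))
E
```

```text
plate [[ 594.2  111.9]
 [ 514.    98.4]
 [ 571.3 -214.5]
 [ 653.5 -198.8]]
[np.float64(81.4), np.float64(318.1), np.float64(83.6), np.float64(316.3)]
scene [[ 516.3   99.2]
 [ 598.7  114.6]
 [ 656.9 -197.2]]
block [[ 611.4  -36.3]
 [ 551.5  -47.9]
 [ 566.3 -129.4]
 [ 626.5 -120.8]] [588.90006261 -83.63803601]
(array([ 5.79567872e+02, -3.10635368e+01,  1.84425656e-01]), array([ 1. ,  2.4, -1.3,  0.4, -0. , -1.3,  0.4, -1.5]))
(array([ 6.17969081e+02, -1.81263899e+01,  4.60333244e-01]), array([ 77.1,  26.7, -80.5, -25.9,   3.4,  -0.8])) (array([ 5.82999845e+02, -2.98245706e+01,  1.85317089e-01]), array([-0.4,  0.8, -0.2,  1. ,  0.6, -1.8]))
knobtop [array([609.6, -84.8]), array([562.5, -73.4])]
red [426.45840139 310.60191494  90.        ]
scene red [432.28636211 308.94962717  90.        ] topgreen [599.36553356 316.56075396  90.        ] [495.82788138 391.91518261  90.        ] [326.5364073 282.0175594  90.       ] [331.75646716 375.23768043  90.        ]
```

```bash
cat >> h.py <<'E'
def st():
    o,R=tool(); y=R[:,1]; 
    print("t %.2f"%o['t'],"tcp",o['ee_pos'].round(1),"yaw(y) %.3f"%np.arctan2(y[1],y[0]),"x",R[:,0].round(3),"q",o['qpos'].round(2),"F",o['ft_force'].round(1),"M",o['moment'].round(2),"w %.1f"%o['width'])
def d(xyz):
    o,R=tool(); print("delta tool",(R.T@(np.array(xyz)-o['ee_pos'])).round(1))
E
python3 - <<'E'
from h import *
st(); d([588,-80,220])
E
```

```text
t 0.15 tcp [ 207.  -589.3  247.1] yaw(y) -1.233 x [-0.     0.001 -1.   ] q [-1.25  0.42  1.63  0.    1.09 -0.02] F [-0.2 -0.5  0.2] M [-0.02  0.01  0.08] w 88.1
delta tool [  27.5 -354.2 -528.2]
```

Request:
arm_command([
  [0.002, -0.027, -0.041, 0],
  [0.002, -0.027, -0.041, 0],
  [0.002, -0.027, -0.041, 0],
  [0.002, -0.027, -0.041, 0],
  [0.002, -0.027, -0.041, 0],
  [0.002, -0.027, -0.041, 0],
  [0.002, -0.027, -0.041, 0],
  [0.002, -0.027, -0.041, 0],
  [0.002, -0.027, -0.041, 0],
  [0.002, -0.027, -0.041, 0],
])

```text
t: 1.15
ee_pos: [508.0, -195.0, 225.1]
orientation: [2.044, 0.336, -2.045]
ft_force: [0.0, -0.2, 1.0]
width: 87.8
```

```bash
python3 - <<'E'
from h import *
st(); d([588,-80,200])
E
```

```text
t 1.15 tcp [ 508.  -195.   225.1] yaw(y) -1.244 x [-0.001 -0.001 -1.   ] q [-0.39  0.33  1.83 -0.    0.98  0.86] F [ 0.  -0.2  1. ] M [-0.07 -0.07  0.04] w 87.8
delta tool [  25.   -83.2 -112.7]
```

Request:
arm_command([
  [0.008, -0.028, -0.037, 0],
  [0.008, -0.028, -0.037, 0],
  [0.008, -0.027, -0.037, 0],
  [0, 0, 0, 0.145],
  [0, 0, 0, 0.145],
  [0, 0, 0, 0.145],
  [0, 0, 0, 0.135],
  [0, 0, 0, 0],
])

```text
t: 1.95
ee_pos: [592.1, -67.4, 197.7]
orientation: [-2.084, 0.267, 2.088]
ft_force: [0.2, 0.4, 0.0]
width: 88.0
```

```bash
python3 - <<'E'
from h import *
st()
c=ctrl.get_calibration('wrist')
cv2.imwrite("pics/w1.png",ctrl.get_image('wrist')[:,:,::-1]);print(pj(c,[[588,-80,65],[614,-208,8]]))
st(); np.save("c1.npy",c,allow_pickle=True)
E
```

```text
t 1.95 tcp [592.1 -67.4 197.7] yaw(y) -1.825 x [-0.002 -0.    -1.   ] q [-0.13  0.44  1.73 -0.    0.97  1.69] F [0.2 0.4 0. ] M [0.02 0.03 0.03] w 88.0
[[336.20856925 241.67999475]
 [465.47092031 163.9187834 ]]
t 2.00 tcp [592.  -67.5 197.7] yaw(y) -1.821 x [-0.002  0.    -1.   ] q [-0.13  0.44  1.73 -0.    0.97  1.69] F [-0.1  0.5  0.3] M [ 0.01 -0.04 -0.01] w 88.0
```

View pics/w1.png

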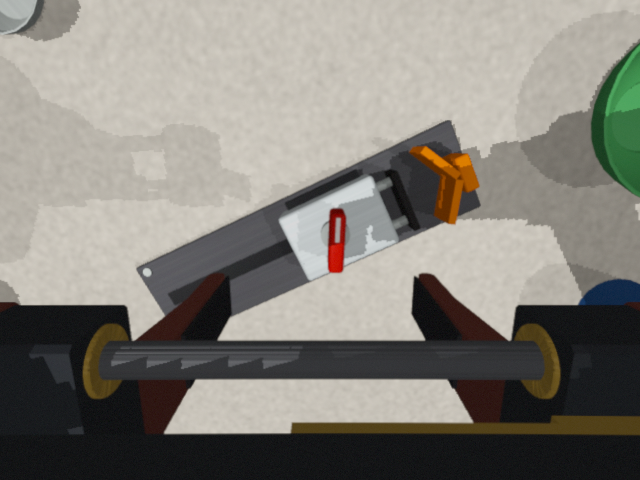

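The wrist view shows the knob bar nearly upright in the image at about (337,240). The stop's block is around it and the fence is at (450,190).

```bash
python3 - <<'E'
import cv2
im=cv2.imread("pics/w1.png")
cv2.imwrite("pics/z4.png",cv2.resize(im[110:310,260:490],None,fx=3,fy=3,interpolation=cv2.INTER_CUBIC))
E
```

```text
(no output)
```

View pics/z4.png

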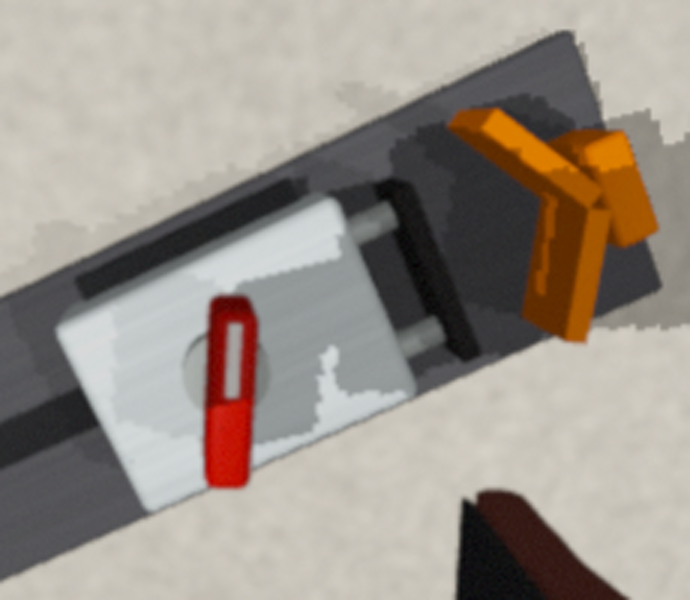

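```bash
python3 - <<'E'
from h import *
c=np.load("c1.npy",allow_pickle=True).item()
zz=lambda p:((p[0]+.5)/3-.5+260,(p[1]+.5)/3-.5+110)
B=np.array([bp(c,zz(p),40.5)[:2] for p in [(58,327),(150,512),(415,392),(338,198)]]);print(B.round(1),B.mean(0))
k=[bp(c,zz(p),80)[:2] for p in [(233,303),(228,484)]];print("knob",k,(k[0]+k[1])/2,"ang",np.arctan2(*(k[0]-k[1])[::-1]),np.linalg.norm(k[0]-k[1]))
k2=[bp(c,zz(p),80)[:2] for p in [(236,322),(232,398)]];print("ang line",np.arctan2(*(k2[0]-k2[1])[::-1]),np.linalg.norm(k2[0]-k2[1]))
print("neck",bp(c,zz((226,367)),50))
R=[bp(c,zz(p),8)[:2] for p in [(570,30),(661,288)]];print("plate end",R,np.mean(R,0))
print("V vertex top", bp(c,zz((597,205)),47))
o=np.array([581.3,-30.4]);th=.185;M=np.array([[np.cos(th),np.sin(th)],[-np.sin(th),np.cos(th)]])
f=lambda p:(M@(np.array(p[:2])-o)).round(1)
print("rail coords: knob",f((k[0]+k[1])/2),"block",f(B.mean(0)),"end",f(R[0]),f(R[1]),"V",f(bp(c,zz((597,205)),47)), "platetop", f(bp(c,zz((395,190)),45)),f(bp(c,zz((475,352)),45)))
E
```

```text
[[ 613.1  -37.9]
 [ 553.7  -48.6]
 [ 569.7 -130.7]
 [ 628.1 -121.3]] [591.14071723 -84.62187147]
knob [array([614.06423037, -86.64670998]), array([569.79459533, -74.40616609])] [591.92941285 -80.52643803] ang -0.26975999944268075 45.930725031365725
ang line -0.2935691522518718 18.988509175336866
neck [592.35392701 -80.71535709  50.        ]
plate end [array([ 654.70403958, -200.45818676]), array([ 573.36128049, -215.15232294])] [ 614.03266003 -207.80525485]
V vertex top [ 609.65229925 -186.57048656   47.        ]
rail coords: knob [  1.2 -51.2] block [ -0.3 -55.1] end [  40.9 -180.7] [ -41.8 -180.1] V [  -0.9 -158.7] platetop [  25.3 -112.1] [ -24.9 -115.3]
```

```bash
python3 - <<'E'
from h import *
st(); d([591.7,-80.6,71])
E
```

```text
t 2.00 tcp [592.  -67.5 197.7] yaw(y) -1.821 x [-0.002  0.    -1.   ] q [-0.13  0.44  1.73 -0.    0.97  1.69] F [-0.1  0.5  0.3] M [ 0.01 -0.04 -0.01] w 88.0
delta tool [126.7  12.7  -3.2]
```

Request:
arm_command([
  [0.02, 0.0127, -0.003, 0],
  [0.03, 0, 0, 0.03],
  [0.03, 0, 0, 0],
  [0.02, 0, 0, 0],
  [0, 0, 0, 0],
], hand=0.04)

```text
t: 2.5
ee_pos: [592.9, -81.8, 96.0]
orientation: [-2.084, 0.275, 2.08]
ft_force: [-0.9, -0.3, -0.5]
width: 51.3
```

```bash
python3 - <<'E'
from h import *
st(); d([591.7,-80.6,71])
cv2.imwrite("pics/w2.png",ctrl.get_image('wrist')[:,:,::-1])
E
```

```text
t 2.50 tcp [592.9 -81.8  96. ] yaw(y) -1.833 x [ 0.002 -0.001 -1.   ] q [-0.16  0.59  1.77 -0.    0.78  1.68] F [-0.9 -0.3 -0.5] M [ 0.01 -0.02  0.01] w 51.3
delta tool [25.  -0.8  1.6]
```

View pics/w2.png

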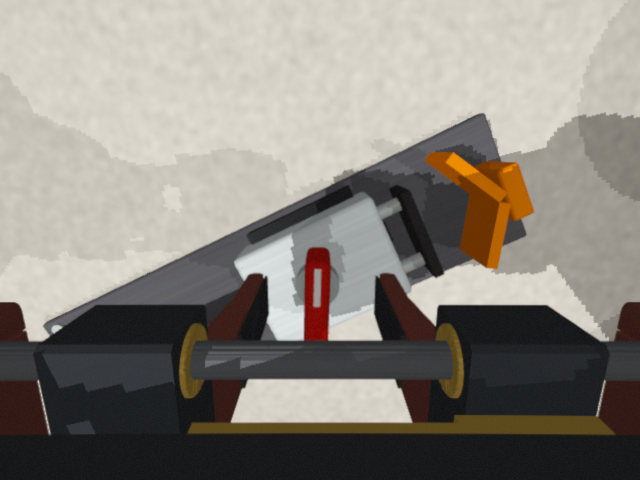

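The bar, at (317,290), sits centred between the jaws. Next I descend and close.

Request:
arm_command([
  [0.0125, -0.0005, 0.001, 0.018],
  [0.0125, 0, 0, 0],
  [0, 0, 0, 0],
])

```text
t: 2.85
ee_pos: [594.8, -81.5, 73.3]
orientation: [-2.081, 0.292, 2.063]
ft_force: [0.1, 0.9, -0.7]
width: 39.9
```

Request:
arm_command([
  [0, 0, 0, 0],
  [0, 0, 0, 0],
  [0, 0, 0, 0],
  [0, 0, 0, 0],
  [0, 0, 0, 0],
  [0, 0, 0, 0],
], hand=0.005)

```text
t: 3.45
ee_pos: [595.9, -81.2, 75.3]
orientation: [-2.084, 0.291, 2.061]
ft_force: [1.0, 0.4, -4.9]
width: 12.1
```

```bash
python3 - <<'E'
from h import *
st()
E
```

```text
t 3.45 tcp [595.9 -81.2  75.3] yaw(y) -1.849 x [ 0.011 -0.002 -1.   ] q [-0.16  0.62  1.78  0.    0.73  1.69] F [ 1.   0.4 -4.9] M [ 0.07 -0.23 -0.06] w 12.1
```

Request:
arm_command([
  [0, 0, 0, 0],
  [0.003, 0, 0.004, 0],
  [0.001, 0, 0.0, 0],
], hand=0.025)

```text
t: 3.75
ee_pos: [596.1, -80.7, 74.2]
orientation: [-2.093, 0.29, 2.051]
ft_force: [-1.5, 0.5, -0.4]
width: 25.2
```

```bash
python3 - <<'E'
from h import *
st(); d([591.7,-80.6,71])
E
```

```text
t 3.75 tcp [596.1 -80.7  74.2] yaw(y) -1.849 x [ 0.02  -0.003 -1.   ] q [-0.15  0.62  1.78  0.    0.72  1.69] F [-1.5  0.5 -0.4] M [-0.03  0.17 -0.03] w 25.2
delta tool [3.2 1.2 4.3]
```

Request:
arm_command([
  [0.003, 0.001, 0.005, 0],
  [0, 0, 0, 0],
])

```text
t: 3.95
ee_pos: [590.6, -80.2, 71.0]
orientation: [-2.093, 0.29, 2.051]
ft_force: [0.2, -0.0, -0.1]
width: 25.4
```

```bash
python3 - <<'E'
from h import *
st(); d([591.7,-80.6,71])
E
```

```text
t 3.95 tcp [590.6 -80.2  71. ] yaw(y) -1.849 x [ 0.02  -0.003 -1.   ] q [-0.16  0.62  1.8   0.    0.7   1.69] F [ 0.2 -0.  -0.1] M [0.07 0.03 0.02] w 25.4
delta tool [ 0.1  0.1 -1.1]
```

Request:
arm_command([
  [0, 0, 0, 0],
  [0, 0, 0, 0],
  [0, 0, 0, 0],
  [0, 0, 0, 0],
], hand=0.005)

```text
t: 4.35
ee_pos: [590.8, -80.0, 71.0]
orientation: [-2.094, 0.29, 2.05]
ft_force: [0.8, 0.2, 1.7]
width: 22.4
```

Request:
arm_command([
  [0, 0, 0, -0.1],
  [0, 0, 0, -0.1],
  [0, 0, 0, -0.1],
  [0, 0, 0, -0.1],
])

```text
t: 4.75
ee_pos: [590.9, -79.6, 71.0]
orientation: [2.173, 0.14, -2.129]
ft_force: [0.5, 1.4, 1.5]
width: 21.7
```

```bash
python3 - <<'E'
from h import *
st(); d([591.7,-80.6,71])
E
```

```text
t 4.75 tcp [590.9 -79.6  71. ] yaw(y) -1.438 x [ 0.02  -0.002 -1.   ] q [-0.15  0.62  1.8   0.    0.7   1.28] F [0.5 1.4 1.5] M [ 0.32 -0.09 -0.18] w 21.7
delta tool [ 0.   1.1 -0.7]
```

The width of 22 mm means the fingertips are gripping the round neck below the bar. I'll open, rise and look.

Request:
arm_command([
  [0, 0, 0, 0],
  [-0.02, 0, 0, 0],
  [-0.03, 0, 0, 0],
  [-0.02, 0, 0, 0],
  [0, 0, 0, 0],
], hand=0.05)

```text
t: 5.25
ee_pos: [587.1, -79.8, 140.7]
orientation: [2.171, 0.131, -2.142]
ft_force: [0.1, -0.2, -0.4]
width: 49.9
```

```bash
python3 - <<'E'
from h import *
st(); c=ctrl.get_calibration('wrist')
cv2.imwrite("pics/w3.png",ctrl.get_image('wrist')[:,:,::-1]); np.save("c3.npy",c,allow_pickle=True)
E
```

```text
t 5.25 tcp [587.1 -79.8 140.7] yaw(y) -1.447 x [ 0.014 -0.002 -1.   ] q [-0.16  0.51  1.78  0.    0.84  1.29] F [ 0.1 -0.2 -0.4] M [ 0.03 -0.03  0.03] w 49.9
```

View pics/w3.png

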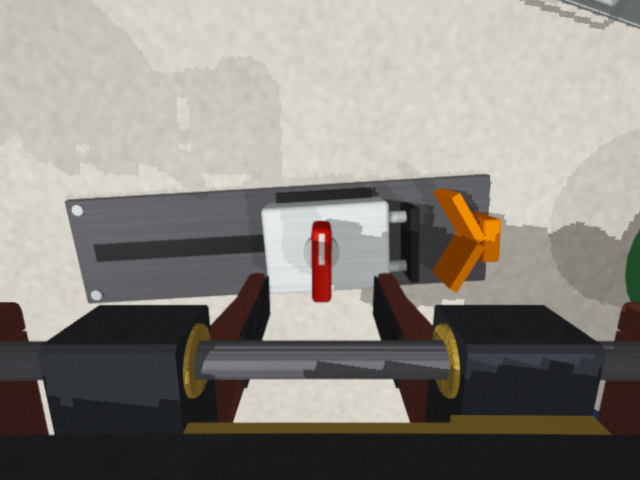

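```bash
python3 - <<'E'
from h import *
c=np.load("c3.npy",allow_pickle=True).item()
k=[bp(c,p,80)[:2] for p in [(321.5,224),(321.5,299)]];print("knob",k,(k[0]+k[1])/2,"ang",np.arctan2(*(k[0]-k[1])[::-1]),np.linalg.norm(k[0]-k[1]))
d([591.7,-80.6,77])
E
```

```text
knob [array([615.29841109, -78.15778154]), array([570.05915683, -83.81180256])] [592.67878396 -80.98479205] ang 0.12433571622916181 45.591206164021145
delta tool [62.5  1.3 -4.4]
```

Request:
arm_command([
  [0.025, 0.001, -0.005, 0],
  [0.025, 0, 0, 0],
  [0.012, 0, 0, 0],
  [0, 0, 0, 0],
  [0, 0, 0, 0],
], hand=0.03)

```text
t: 5.8
ee_pos: [590.0, -80.2, 71.6]
orientation: [2.167, 0.127, -2.152]
ft_force: [0.1, 0.6, 0.4]
width: 30.5
```

```bash
python3 - <<'E'
from h import *
st(); d([592.2,-80.8,77])
E
```

```text
t 5.80 tcp [590.  -80.2  71.6] yaw(y) -1.452 x [ 0.007 -0.001 -1.   ] q [-0.16  0.62  1.79  0.    0.72  1.3 ] F [0.1 0.6 0.4] M [0.08 0.   0.01] w 30.5
delta tool [-5.4  0.8 -2.1]
```

Overshoot is about half a row of motion. I'll correct it, then grip.

Request:
arm_command([
  [-0.005, 0.001, -0.002, 0],
  [0, 0, 0, 0],
])

```text
t: 6.0
ee_pos: [592.5, -81.1, 77.6]
orientation: [2.168, 0.126, -2.152]
ft_force: [0.2, 0.2, 0.2]
width: 30.0
```

Request:
arm_command([
  [0, 0, 0, 0],
  [0, 0, 0, 0],
  [0, 0, 0, 0],
  [0, 0, 0, 0],
], hand=0.005)

```text
t: 6.4
ee_pos: [593.6, -81.2, 79.6]
orientation: [2.171, 0.125, -2.148]
ft_force: [1.7, -0.7, -4.1]
width: 11.7
```

```bash
python3 - <<'E'
from h import *
st(); d([592.2,-80.8,77])
E
```

```text
t 6.40 tcp [593.6 -81.2  79.6] yaw(y) -1.452 x [ 0.011 -0.002 -1.   ] q [-0.16  0.61  1.78  0.    0.73  1.3 ] F [ 1.7 -0.7 -4.1] M [ 0.03 -0.19  0.08] w 11.7
delta tool [ 2.6 -0.5  1.4]
```

Request:
arm_command([
  [0, 0, 0, -0.12],
  [0, 0, 0, -0.12],
  [0, 0, 0, -0.12],
  [0, 0, 0, -0.12],
  [0, 0, 0, -0.12],
  [0, 0, 0, -0.1],
  [0, 0, 0, 0],
])

```text
t: 7.1
ee_pos: [592.7, -79.6, 79.6]
orientation: [1.73, 0.769, -1.713]
ft_force: [1.2, 0.1, -1.7]
width: 11.9
```

```bash
python3 - <<'E'
from h import *
st(); d([592.2,-80.8,77])
E
```

```text
t 7.10 tcp [592.7 -79.6  79.6] yaw(y) -0.729 x [ 0.009  0.002 -1.   ] q [-0.15  0.61  1.78  0.    0.74  0.57] F [ 1.2  0.1 -1.7] M [ 0.05 -0.08  0.11] w 11.9
delta tool [2.5 0.4 1.3]
```

Request:
arm_command([
  [0, 0, 0, -0.08],
  [0, 0, 0, 0],
])

```text
t: 7.3
ee_pos: [592.5, -79.4, 79.5]
orientation: [1.679, 0.824, -1.663]
ft_force: [0.9, 0.5, -0.7]
width: 11.8
```

Request:
arm_command([
  [0, -0.0065, -0.004, 0],
  [0, -0.0065, -0.004, 0],
  [0, -0.0065, -0.004, 0],
])

```text
t: 7.6
ee_pos: [588.3, -58.4, 79.6]
orientation: [1.692, 0.81, -1.661]
ft_force: [5.7, -0.8, -5.4]
width: 11.9
```

```bash
python3 - <<'E'
from h import *
st(); d([581,-21,77])
E
```

```text
t 7.60 tcp [588.3 -58.4  79.6] yaw(y) -0.664 x [ 0.018  0.    -1.   ] q [-0.12  0.6   1.81  0.    0.72  0.54] F [ 5.7 -0.8 -5.4] M [ 0.05 -0.68  0.08] w 11.9
delta tool [  2.5 -28.8 -25. ]
```

Request:
arm_command([
  [0, -0.0068, -0.006, 0],
  [0, -0.0068, -0.006, 0],
  [0, -0.0068, -0.006, 0],
  [0, -0.004, -0.003, 0],
  [0, 0, 0, 0],
])

```text
t: 8.1
ee_pos: [581.8, -23.5, 79.6]
orientation: [1.696, 0.805, -1.664]
ft_force: [1.8, -1.0, -3.5]
width: 11.8
```

```bash
python3 - <<'E'
from h import *
st(); d([581,-21,77])
o=tool()[0]['ee_pos'][:2]-np.array([581.3,-30.4]);th=.185;print(np.array([[np.cos(th),np.sin(th)],[-np.sin(th),np.cos(th)]])@o)
E
```

```text
t 8.10 tcp [581.8 -23.5  79.6] yaw(y) -0.669 x [ 0.019 -0.001 -1.   ] q [-0.06  0.59  1.83  0.    0.7   0.61] F [ 1.8 -1.  -3.5] M [0.01 0.05 0.08] w 11.8
delta tool [ 2.5 -2.3 -1.4]
[1.80492804 6.65851885]
```

Request:
arm_command([
  [0, 0, 0, 0],
  [0, 0, 0, 0],
  [-0.03, 0, 0, 0],
  [-0.04, 0, 0, 0],
  [-0.04, 0, 0, 0],
  [-0.02, 0, 0, 0],
], hand=0.06)

```text
t: 8.7
ee_pos: [575.7, -23.9, 209.9]
orientation: [1.69, 0.81, -1.677]
ft_force: [0.8, 0.1, -0.4]
width: 56.0
```

```bash
python3 - <<'E'
from h import *
st(); d([425,290,210])
cv2.imwrite("pics/t1.png",cv2.convertScaleAbs(cv2.resize(ctrl.get_image('top')[120:220,255:445,::-1],None,fx=4,fy=4),alpha=1.6))
cv2.imwrite("pics/w4.png",ctrl.get_image('wrist')[:,:,::-1])
E
```

```text
t 8.70 tcp [575.7 -23.9 209.9] yaw(y) -0.672 x [ 0.007  0.    -1.   ] q [-0.06  0.4   1.77  0.    0.96  0.61] F [ 0.8  0.1 -0.4] M [-0.07 -0.05  0.02] w 56.0
delta tool [  -1.  -313.3 -151.8]
```

View pics/w4.png

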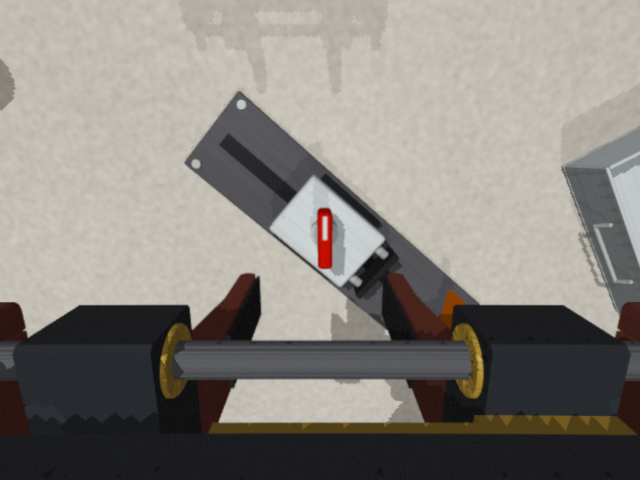

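The stop is now back and the knob is turned. Next I go over to the jar.

Request:
arm_command([
  [0, -0.044, -0.0215, 0],
  [0, -0.044, -0.0215, 0],
  [0, -0.044, -0.0215, 0],
  [0, -0.044, -0.0215, 0],
  [0, -0.044, -0.0215, 0],
  [0, -0.044, -0.0215, 0],
  [0, -0.035, -0.016, 0],
  [0, 0, 0, -0.14],
  [0, 0, 0, -0.14],
  [0, 0, 0, -0.14],
], hand=0.0878)

```text
t: 9.8
ee_pos: [423.2, 281.5, 196.3]
orientation: [1.382, 1.079, -1.393]
ft_force: [-0.1, 0.7, 0.3]
width: 87.6
```

Request:
arm_command([
  [0, 0, 0, -0.14],
  [0, 0, 0, -0.14],
  [0, 0, 0, -0.12],
  [0, 0, 0, 0],
])

```text
t: 10.2
ee_pos: [419.8, 279.5, 190.1]
orientation: [1.067, 1.287, -1.095]
ft_force: [0.2, 0.0, -0.0]
width: 87.7
```

```bash
python3 - <<'E'
from h import *
st(); c=ctrl.get_calibration('wrist'); np.save("c5.npy",c,allow_pickle=True)
cv2.imwrite("pics/w5.png",ctrl.get_image('wrist')[:,:,::-1])
E
```

```text
t 10.20 tcp [419.8 279.5 190.1] yaw(y) 0.172 x [-0.012 -0.012 -1.   ] q [ 0.57  0.34  1.93 -0.01  0.89  0.4 ] F [ 0.2  0.  -0. ] M [-0.06 -0.01  0.01] w 87.7
```

View pics/w5.png

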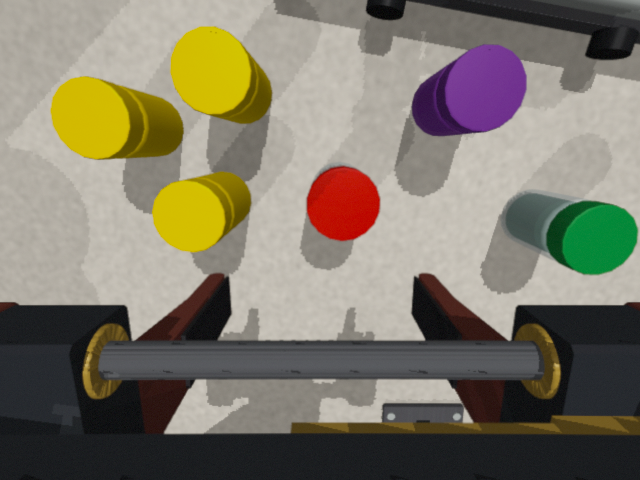

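View pics/t1.png

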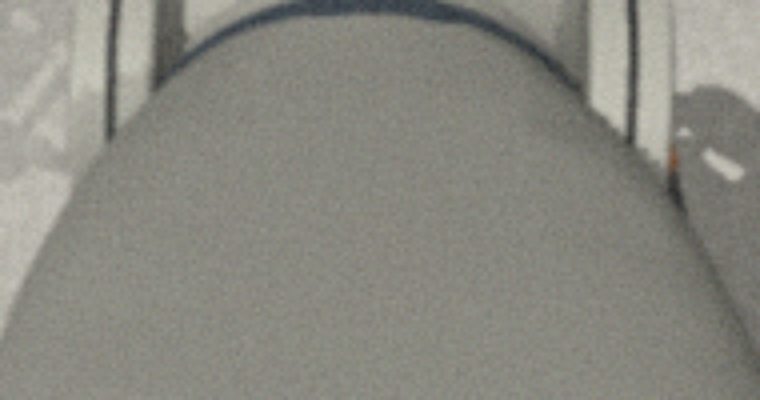

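The red cap is at (343,203) with a radius of about 36 px. The nearest yellow jar is about 100 mm away, so there's room for the open fingers.

```bash
python3 - <<'E'
from h import *
c=np.load("c5.npy",allow_pickle=True).item()
im=cv2.imread("pics/w5.png");m=((im[:,:,2]>150)&(im[:,:,1]<50)&(im[:,:,0]<50)).astype(np.uint8)
n,l,s,ce=cv2.connectedComponentsWithStats(m);i=1+s[1:,4].argmax();print(s[i],ce[i])
p=bp(c,ce[i],90);print(p)
d([p[0],p[1],190]);st()
E
```

```text
[ 307  167   72   74 4098] [342.61102977 203.50829673]
[427.46092436 312.30850356  90.        ]
delta tool [ -0.4  13.2 -31.1]
t 10.25 tcp [419.7 279.4 190.1] yaw(y) 0.169 x [-0.012 -0.012 -1.   ] q [ 0.57  0.34  1.93 -0.01  0.89  0.4 ] F [ 0.2  0.6 -1.1] M [-0.04 -0.11  0.02] w 87.5
```

Request:
arm_command([
  [0, 0.0065, -0.0155, 0],
  [0, 0.0065, -0.0155, 0],
  [0.02, 0, 0, 0],
  [0.03, 0, 0, 0],
  [0.02, 0, 0, 0],
  [0, 0, 0, 0],
])

```text
t: 10.85
ee_pos: [429.8, 320.0, 116.9]
orientation: [1.083, 1.28, -1.102]
ft_force: [0.2, 0.7, 1.2]
width: 88.0
```

```bash
python3 - <<'E'
from h import *
st(); d([427.4,312.3,75]); cv2.imwrite("pics/w6.png",ctrl.get_image('wrist')[:,:,::-1])
E
```

```text
t 10.85 tcp [429.8 320.  116.9] yaw(y) 0.157 x [-0.008 -0.009 -1.   ] q [ 0.62  0.49  1.9  -0.    0.76  0.46] F [0.2 0.7 1.2] M [-0.09 -0.12  0.01] w 88.0
delta tool [42.  -3.1  6.9]
```

View pics/w6.png

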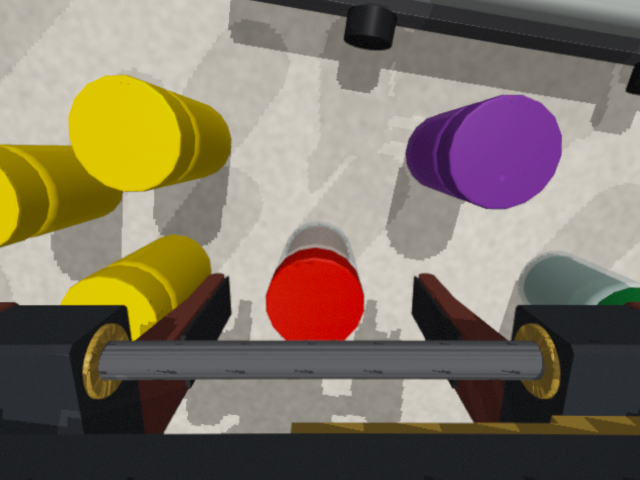

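The cap sits between the jaws. I'll correct sideways, then descend.

Request:
arm_command([
  [0, -0.003, 0.007, 0],
  [0.012, 0, 0, 0],
  [0.015, 0, 0, 0],
  [0.01, 0, 0, 0],
  [0, 0, 0, 0],
])

```text
t: 11.4
ee_pos: [430.7, 314.8, 82.7]
orientation: [1.091, 1.277, -1.096]
ft_force: [-0.2, 0.0, 0.2]
width: 87.9
```

```bash
python3 - <<'E'
from h import *
st(); d([427.4,312.3,75])
E
```

```text
t 11.40 tcp [430.7 314.8  82.7] yaw(y) 0.156 x [-0.001 -0.003 -1.   ] q [ 0.61  0.54  1.92 -0.    0.68  0.46] F [-0.2  0.   0.2] M [-0.05 -0.06  0.06] w 87.9
delta tool [ 7.7 -3.6  1.9]
```

Request:
arm_command([
  [0.007, -0.0035, 0.002, 0],
  [0, 0, 0, 0],
])

```text
t: 11.6
ee_pos: [427.6, 312.2, 75.7]
orientation: [1.092, 1.277, -1.095]
ft_force: [-0.3, 0.3, 0.7]
width: 87.7
```

Request:
arm_command([
  [0, 0, 0, 0],
  [0, 0, 0, 0],
  [0, 0, 0, 0],
  [0, 0, 0, 0],
  [0, 0, 0, 0],
], hand=0.04)

```text
t: 12.1
ee_pos: [428.4, 312.6, 76.9]
orientation: [1.093, 1.276, -1.094]
ft_force: [-2.3, -0.4, 2.5]
width: 51.1
```

```bash
python3 - <<'E'
from h import *
st(); d([427.4,312.3,75])
E
```

```text
t 12.10 tcp [428.4 312.6  76.9] yaw(y) 0.155 x [ 0.002 -0.002 -1.   ] q [ 0.61  0.55  1.93 -0.    0.66  0.46] F [-2.3 -0.4  2.5] M [-0.17  0.57 -0.  ] w 51.1
delta tool [ 1.9 -1.   0.2]
```

Request:
arm_command([
  [0, 0, 0, 0],
  [-0.02, 0, 0, 0],
  [-0.035, 0, 0, 0],
  [-0.035, 0, 0, 0],
  [-0.02, 0, 0, 0],
  [0, 0, 0, -0.03],
])

```text
t: 12.7
ee_pos: [426.4, 311.6, 188.4]
orientation: [1.065, 1.291, -1.077]
ft_force: [-0.1, 1.7, -3.2]
width: 49.7
```

```bash
python3 - <<'E'
from h import *
st(); d([604.5,-154.3,190])
E
```

```text
t 12.70 tcp [426.4 311.6 188.4] yaw(y) 0.186 x [-0.004 -0.005 -1.   ] q [ 0.61  0.37  1.89 -0.    0.9   0.43] F [-0.1  1.7 -3.2] M [-0.04 -0.15 -0.01] w 49.7
delta tool [2.000e-01 8.890e+01 4.908e+02]
```

Request:
arm_command([
  [0, 0.004, 0.02, 0],
  [0, 0.008, 0.043, 0],
  [0, 0.008, 0.043, 0],
  [0, 0.008, 0.043, 0],
  [0, 0.008, 0.043, 0],
  [0, 0.008, 0.043, 0],
  [0, 0.008, 0.043, 0],
  [0, 0.008, 0.043, 0],
  [0, 0.008, 0.043, 0],
  [0, 0.005, 0.025, 0],
])

```text
t: 13.7
ee_pos: [573.8, -67.4, 188.7]
orientation: [1.06, 1.296, -1.069]
ft_force: [1.1, 0.7, -1.4]
width: 49.8
```

```bash
python3 - <<'E'
from h import *
st(); d([604.5,-154.3,190])
E
```

```text
t 13.70 tcp [573.8 -67.4 188.7] yaw(y) 0.195 x [-0.004 -0.004 -1.   ] q [-0.14  0.43  1.78 -0.01  0.94 -0.33] F [ 1.1  0.7 -1.4] M [ 0.03 -0.11 -0.04] w 49.8
delta tool [-1.1 13.3 91.2]
```

Request:
arm_command([
  [0, 0.005, 0.03, 0.01],
  [0, 0.005, 0.03, 0],
  [0, 0.003, 0.02, 0],
  [0, 0, 0, 0],
  [0, 0, 0, 0],
])

```text
t: 14.2
ee_pos: [601.4, -150.4, 186.3]
orientation: [1.071, 1.293, -1.083]
ft_force: [-0.1, 0.4, -2.8]
width: 50.0
```

```bash
python3 - <<'E'
from h import *
st(); d([603.9,-151.4,100]);c=ctrl.get_calibration('wrist'); np.save("c7.npy",c,allow_pickle=True)
cv2.imwrite("pics/w7.png",ctrl.get_image('wrist')[:,:,::-1]); cv2.imwrite("pics/t7.png",cv2.convertScaleAbs(cv2.resize(ctrl.get_image('top')[100:240,265:455,::-1],None,fx=4,fy=4),alpha=1.6))
cv2.imwrite("pics/s7.png",cv2.resize(ctrl.get_image('scene')[220:340,180:380,::-1],None,fx=4,fy=4,interpolation=cv2.INTER_CUBIC))
E
```

```text
t 14.20 tcp [ 601.4 -150.4  186.3] yaw(y) 0.179 x [-0.008 -0.003 -1.   ] q [-0.26  0.49  1.68 -0.01  0.98 -0.44] F [-0.1  0.4 -2.8] M [-0.01 -0.05 -0.03] w 50.0
delta tool [86.3  3.   1.3]
```

View pics/w7.png

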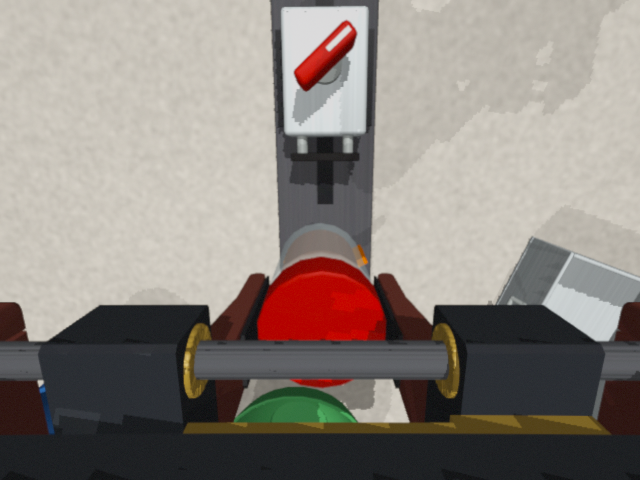

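View pics/s7.png

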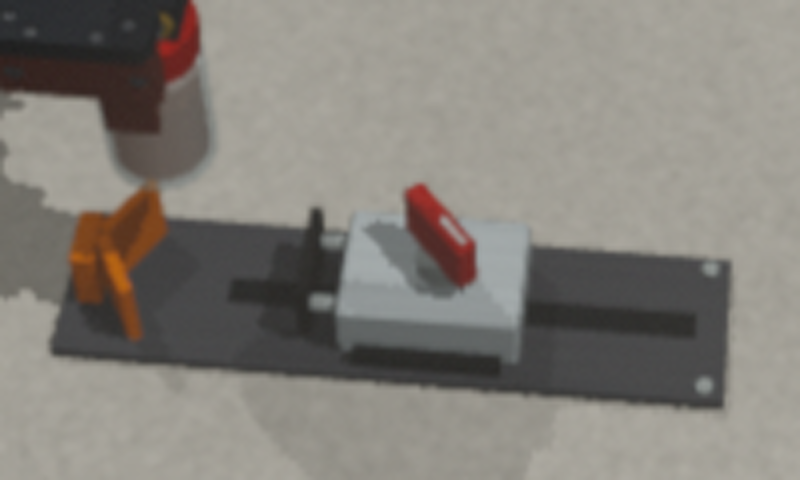

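The jar is gripped and hanging upright over the fence end. The stop is well back, with its plate at (325,155) in the wrist view. I'll check its alignment before lowering.

```bash
python3 - <<'E'
from h import *
c=np.load("c7.npy",allow_pickle=True).item()
o=np.array([581.3,-30.4]);th=.185;M=np.array([[np.cos(th),np.sin(th)],[-np.sin(th),np.cos(th)]])
f=lambda p:(M@(np.array(p[:2])-o)).round(1)
print("slot end",f(bp(c,(325.5,203),8)),"edges",f(bp(c,(276,200),8)),f(bp(c,(374.5,200),8)),"block bl br",f(bp(c,(286,136),40.5)),f(bp(c,(367,135),40.5)),"plate",f(bp(c,(291,158),45)),f(bp(c,(359,159),45)),"tcp",f(tool()[0]['ee_pos']))
d([603.9,-151.4,92])
E
```

```text
slot end [   0.6 -100.7] edges [-43.3 -97.9] [ 44.  -98.3] block bl br [-29.5 -44.7] [ 32.1 -44.3] plate [-25.8 -60.9] [ 26.  -61.9] tcp [  -2.1 -120.7]
delta tool [94.7  2.8  2.2]
```

Request:
arm_command([
  [0.02, 0.003, 0.002, 0],
  [0.025, 0, 0, 0],
  [0.025, 0, 0, 0],
  [0.01, 0, 0, 0],
  [0, 0, 0, 0],
])

```text
t: 14.85
ee_pos: [605.0, -146.0, 106.6]
orientation: [1.066, 1.293, -1.075]
ft_force: [-0.3, -0.7, -2.0]
width: 49.3
```

```bash
cat >> h.py <<'E'
def rc(p):
    o=np.array([581.3,-30.4]);th=.185;M=np.array([[np.cos(th),np.sin(th)],[-np.sin(th),np.cos(th)]]);return (M@(np.array(p[:2])-o)).round(1)
E
python3 - <<'E'
from h import *
st(); d([603.9,-151.4,85]);print(rc(tool()[0]['ee_pos']))
E
```

```text
t 14.85 tcp [ 605.  -146.   106.6] yaw(y) 0.187 x [-0.004 -0.003 -1.   ] q [-0.25  0.6   1.71 -0.01  0.83 -0.44] F [-0.3 -0.7 -2. ] M [ 0.06 -0.09  0.  ] w 49.3
delta tool [21.6 -2.   5.1]
[   2.1 -118. ]
```

Request:
arm_command([
  [0.006, -0.002, 0.004, 0],
  [0.007, 0, 0, 0],
  [0.003, 0, 0, 0],
  [0, 0, 0, 0],
])

```text
t: 15.25
ee_pos: [605.3, -150.3, 92.4]
orientation: [1.066, 1.29, -1.072]
ft_force: [-0.1, -0.2, -1.9]
width: 49.8
```

```bash
python3 - <<'E'
from h import *
st(); d([603.9,-151.4,85]);print(rc(tool()[0]['ee_pos']))
E
```

```text
t 15.25 tcp [ 605.3 -150.3   92.4] yaw(y) 0.188 x [-0.    -0.004 -1.   ] q [-0.26  0.62  1.72 -0.01  0.8  -0.45] F [-0.1 -0.2 -1.9] M [-0.01 -0.06  0.03] w 49.8
delta tool [ 7.4 -1.6  0.8]
[   1.5 -122.3]
```

Request:
arm_command([
  [0.004, -0.001, 0, 0],
  [0.002, 0, 0, 0],
  [0, 0, 0, 0],
])

```text
t: 15.55
ee_pos: [604.8, -150.9, 86.8]
orientation: [1.067, 1.288, -1.071]
ft_force: [-0.4, 0.2, -2.1]
width: 49.8
```

```bash
python3 - <<'E'
from h import *
st(); print(rc(tool()[0]['ee_pos']))
E
```

```text
t 15.55 tcp [ 604.8 -150.9   86.8] yaw(y) 0.188 x [ 0.001 -0.004 -1.   ] q [-0.26  0.63  1.72 -0.01  0.79 -0.45] F [-0.4  0.2 -2.1] M [-0.03 -0.06  0.01] w 49.8
[   1.  -122.8]
```

Request:
arm_command([
  [0.0015, 0, 0, 0],
  [0.001, 0, 0, 0],
  [0.001, 0, 0, 0],
])

```text
t: 15.85
ee_pos: [605.1, -151.2, 84.8]
orientation: [1.067, 1.288, -1.071]
ft_force: [-4.6, 0.5, 12.1]
width: 49.9
```

```bash
python3 - <<'E'
from h import *
st(); print(rc(tool()[0]['ee_pos']))
E
```

```text
t 15.85 tcp [ 605.1 -151.2   84.8] yaw(y) 0.188 x [ 0.002 -0.005 -1.   ] q [-0.26  0.63  1.72 -0.01  0.79 -0.45] F [-4.6  0.5 12.1] M [0.18 0.79 0.02] w 49.9
[   1.1 -123.1]
```

The foot is down: Fz went from -2 to +12 N. Now I release and rise.

Request:
arm_command([
  [0, 0, 0, 0],
  [0, 0, 0, 0],
  [0, 0, 0, 0],
  [-0.02, 0, 0, 0],
  [-0.04, 0, 0, 0],
  [-0.04, 0, 0, 0],
  [-0.02, 0, -0.02, 0],
  [0, 0, -0.03, 0],
  [0, 0, -0.02, 0],
  [0, 0, 0, 0],
], hand=0.08)

```text
t: 16.85
ee_pos: [593.4, -80.7, 210.8]
orientation: [1.07, 1.283, -1.069]
ft_force: [-1.1, -0.7, -0.4]
width: 80.1
```

```bash
python3 - <<'E'
from h import *
st(); print(rc(tool()[0]['ee_pos']));c=ctrl.get_calibration('wrist'); np.save("c8.npy",c,allow_pickle=True)
cv2.imwrite("pics/w8.png",ctrl.get_image('wrist')[:,:,::-1])
cv2.imwrite("pics/s8.png",cv2.resize(ctrl.get_image('scene')[220:340,180:380,::-1],None,fx=4,fy=4,interpolation=cv2.INTER_CUBIC))
E
```

```text
t 16.85 tcp [593.4 -80.7 210.8] yaw(y) 0.186 x [ 0.007 -0.005 -1.   ] q [-0.15  0.43  1.72 -0.    0.99 -0.34] F [-1.1 -0.7 -0.4] M [ 0.02 -0.08  0.05] w 80.1
[  2.7 -51.7]
```

View pics/w8.png

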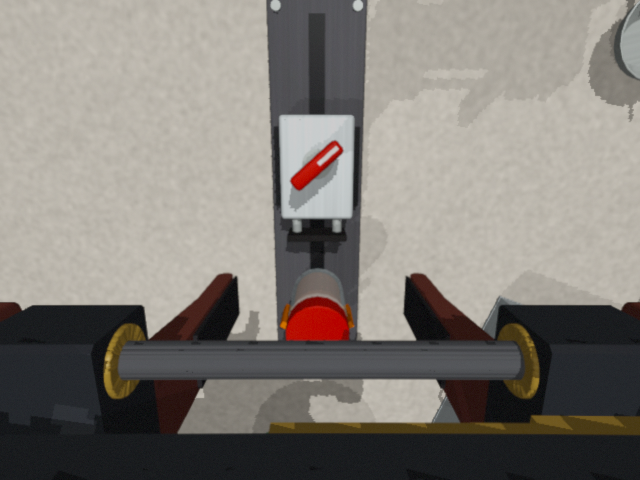

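View pics/s8.png

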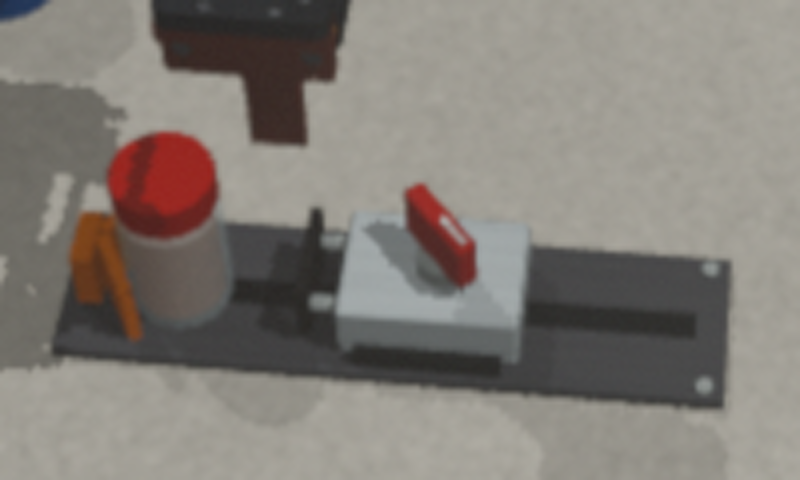

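The jar stands upright in front of the V. Now I locate the knob for the regrip.

```bash
python3 - <<'E'
from h import *
c=np.load("c8.npy",allow_pickle=True).item()
im=cv2.imread("pics/w8.png");m=((im[:,:,2]>110)&(im[:,:,1]<60)&(im[:,:,0]<60)).astype(np.uint8);m[240:]=0
y,x=np.nonzero(m);print(x.min(),x.max(),y.min(),y.max(),x.mean(),y.mean())
r=cv2.minAreaRect(np.c_[x,y].astype(np.float32));print(r)
b=cv2.boxPoints(r);w=np.array([bp(c,p,78)[:2] for p in b]);print(w.round(1),w.mean(0),rc(w.mean(0)))
e=[(w[i]+w[(i+1)%4])/2 for i in range(4)]
for i in (0,1): v=e[i]-e[i+2];print(np.linalg.norm(v),np.arctan2(v[1],v[0]))
cv2.imwrite("pics/z8.png",cv2.resize(im[100:260,250:390],None,fx=4,fy=4))
jm=((im[:,:,2]>150)&(im[:,:,1]<60)&(im[:,:,0]<60))[290:340];
print("plate face",rc(bp(c,(317,241),45)))
d([w.mean(0)[0],w.mean(0)[1],120])
E
```

```text
291 342 141 189 313.67344173441734 167.53658536585365
((316.2490539550781, 165.27169799804688), (15.480237007141113, 60.938072204589844), 47.48955154418945)
[[562.4 -41.9]
 [589.7  -6.6]
 [598.8 -13.1]
 [571.5 -48.8]] [580.58843054 -27.58521286] [-0.2  2.9]
11.30674488223012 2.508064239706243
44.74091110670261 0.9152815963980541
plate face [  0.4 -63.3]
delta tool [ 90.   -3.4 -56.9]
```

View pics/z8.png

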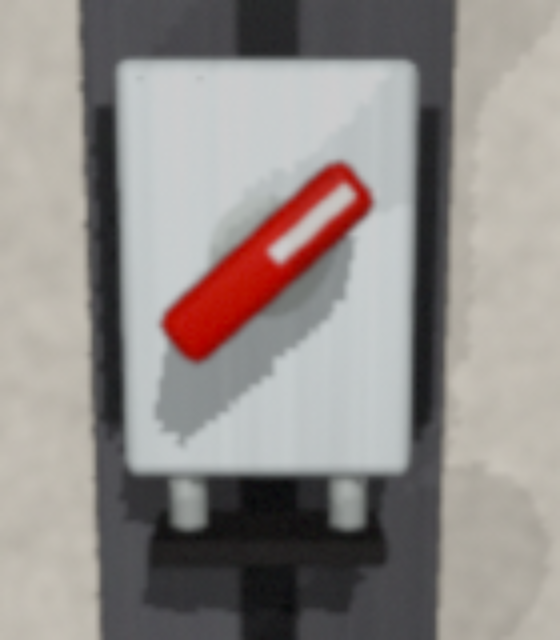

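Request:
arm_command([
  [0, -0.001, -0.03, 0],
  [0, -0.001, -0.025, 0],
  [0, 0, 0, 0.14],
  [0, 0, 0, 0.14],
  [0, 0, 0, 0.14],
  [0, 0, 0, 0.14],
  [0, 0, 0, 0.14],
  [0, 0, 0, 0.12],
  [0, 0, 0, 0],
], hand=0.035)

```text
t: 17.85
ee_pos: [583.3, -36.0, 206.4]
orientation: [1.684, 0.802, -1.684]
ft_force: [-0.1, 0.8, -0.0]
width: 35.3
```

```bash
python3 - <<'E'
from h import *
st(); d([580.6,-27.6,77])
E
```

```text
t 17.85 tcp [583.3 -36.  206.4] yaw(y) -0.675 x [ 0.003 -0.008 -1.   ] q [-0.08  0.41  1.76 -0.01  0.97  0.6 ] F [-0.1  0.8 -0. ] M [-0.06 -0.01 -0.01] w 35.3
delta tool [129.3  -8.3  -5.3]
```

Request:
arm_command([
  [0.02, -0.008, -0.005, -0.018],
  [0.03, 0, 0, 0],
  [0.03, 0, 0, 0],
  [0.015, 0, 0, 0],
  [0, 0, 0, 0],
])

```text
t: 18.35
ee_pos: [582.8, -31.6, 108.3]
orientation: [1.663, 0.823, -1.66]
ft_force: [0.6, -1.7, 0.8]
width: 35.2
```

```bash
python3 - <<'E'
from h import *
st(); d([580.6,-27.6,77])
E
```

```text
t 18.35 tcp [582.8 -31.6 108.3] yaw(y) -0.642 x [ 0.006 -0.009 -1.   ] q [-0.07  0.55  1.81 -0.01  0.77  0.58] F [ 0.6 -1.7  0.8] M [-0.07  0.04  0.  ] w 35.2
delta tool [31.2 -4.5 -2. ]
```

Request:
arm_command([
  [0.01, -0.0045, -0.002, 0.012],
  [0.01, 0, 0, 0],
  [0.004, 0, 0, 0],
  [0, 0, 0, 0],
])

```text
t: 18.75
ee_pos: [581.7, -28.1, 83.8]
orientation: [1.671, 0.815, -1.664]
ft_force: [0.3, 0.6, 0.8]
width: 35.5
```

```bash
python3 - <<'E'
from h import *
st(); d([580.6,-27.6,77])
E
```

```text
t 18.75 tcp [581.7 -28.1  83.8] yaw(y) -0.652 x [ 0.008 -0.009 -1.   ] q [-0.06  0.59  1.82 -0.01  0.72  0.6 ] F [0.3 0.6 0.8] M [-0.06 -0.07 -0.02] w 35.5
delta tool [ 6.8 -1.3  0.2]
```

Request:
arm_command([
  [0.006, -0.001, 0, 0],
  [0, 0, 0, 0],
])

```text
t: 18.95
ee_pos: [581.5, -27.6, 78.1]
orientation: [1.671, 0.814, -1.662]
ft_force: [0.5, 0.9, 0.5]
width: 35.2
```

Request:
arm_command([
  [0, 0, 0, 0],
  [0, 0, 0, 0],
  [0, 0, 0, 0],
  [0, 0, 0, 0],
], hand=0.005)

```text
t: 19.35
ee_pos: [580.6, -27.4, 78.5]
orientation: [1.67, 0.815, -1.664]
ft_force: [-0.9, 1.0, -0.8]
width: 11.8
```

```bash
python3 - <<'E'
from h import *
st(); d([580.6,-27.6,77]);print(rc(tool()[0]['ee_pos']))
E
```

```text
t 19.35 tcp [580.6 -27.4  78.5] yaw(y) -0.651 x [ 0.008 -0.009 -1.   ] q [-0.06  0.6   1.82 -0.01  0.71  0.6 ] F [-0.9  1.  -0.8] M [ 0.03  0.35 -0.13] w 11.8
delta tool [1.5 0.1 0.1]
[-0.2  3.1]
```

Request:
arm_command([
  [0, 0.004, 0.0035, 0],
  [0, 0.0055, 0.005, 0],
  [0, 0.0055, 0.005, 0],
  [0, 0.004, 0.0035, 0],
  [0, 0, 0, 0],
  [0, 0, 0, 0],
])

```text
t: 19.95
ee_pos: [585.7, -54.7, 78.5]
orientation: [1.672, 0.815, -1.665]
ft_force: [-0.4, 2.3, -1.4]
width: 11.9
```

```bash
python3 - <<'E'
from h import *
st(); print(rc(tool()[0]['ee_pos']))
E
```

```text
t 19.95 tcp [585.7 -54.7  78.5] yaw(y) -0.653 x [ 0.008 -0.008 -1.   ] q [-0.11  0.6   1.81 -0.01  0.72  0.55] F [-0.4  2.3 -1.4] M [ 0.32  0.27 -0.01] w 11.9
[ -0.2 -24.7]
```

Request:
arm_command([
  [0, 0.003, 0.0027, 0],
  [0, 0.0015, 0.0013, 0],
  [0, 0, 0, 0],
])

```text
t: 20.25
ee_pos: [586.8, -61.0, 78.6]
orientation: [1.671, 0.816, -1.665]
ft_force: [-0.8, 0.0, -1.5]
width: 12.1
```

```bash
python3 - <<'E'
from h import *
st(); print(rc(tool()[0]['ee_pos']));c=ctrl.get_calibration('wrist'); np.save("c9.npy",c,allow_pickle=True)
cv2.imwrite("pics/w9.png",ctrl.get_image('wrist')[:,:,::-1])
cv2.imwrite("pics/s9.png",cv2.resize(ctrl.get_image('scene')[230:330,180:330,::-1],None,fx=5,fy=5,interpolation=cv2.INTER_CUBIC))
for i in range(4): st()
E
```

```text
t 20.25 tcp [586.8 -61.   78.6] yaw(y) -0.652 x [ 0.007 -0.008 -1.   ] q [-0.12  0.61  1.8  -0.01  0.72  0.54] F [-0.8  0.  -1.5] M [ 0.34  0.3  -0.01] w 12.1
[ -0.2 -31.1]
t 20.35 tcp [586.8 -61.   78.5] yaw(y) -0.652 x [ 0.008 -0.008 -1.   ] q [-0.12  0.61  1.8  -0.01  0.72  0.54] F [-0.4 -0.6 -0.6] M [-0.04  0.28 -0.14] w 11.9
t 20.35 tcp [586.8 -61.   78.5] yaw(y) -0.652 x [ 0.008 -0.008 -1.   ] q [-0.12  0.61  1.8  -0.01  0.72  0.54] F [-0.4 -0.6 -0.6] M [-0.04  0.28 -0.14] w 11.9
t 20.35 tcp [586.8 -61.   78.5] yaw(y) -0.652 x [ 0.008 -0.008 -1.   ] q [-0.12  0.61  1.8  -0.01  0.72  0.54] F [-0.4 -0.6 -0.6] M [-0.04  0.28 -0.14] w 11.9
t 20.35 tcp [586.8 -61.   78.5] yaw(y) -0.652 x [ 0.008 -0.008 -1.   ] q [-0.12  0.61  1.8  -0.01  0.72  0.54] F [-0.4 -0.6 -0.6] M [-0.04  0.28 -0.14] w 11.9
```

View pics/w9.png

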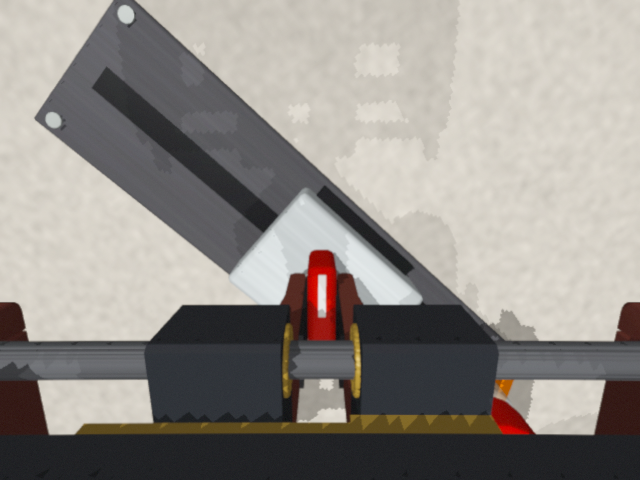

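View pics/s9.png

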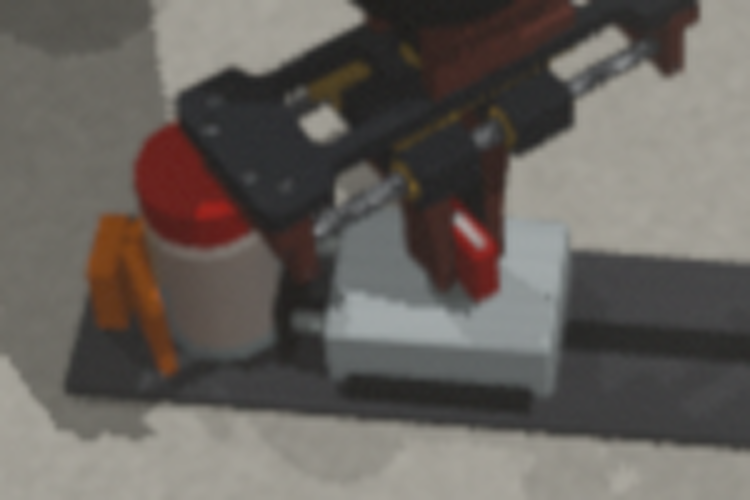

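Request:
arm_command([
  [0, 0.002, 0.0018, 0],
  [0, 0.001, 0.0009, 0],
  [0, 0, 0, 0],
])

```text
t: 20.65
ee_pos: [587.5, -64.5, 78.5]
orientation: [1.671, 0.816, -1.665]
ft_force: [-0.8, 0.8, -1.6]
width: 11.9
```

```bash
python3 - <<'E'
from h import *
st(); print(rc(tool()[0]['ee_pos']), rc(tool()[0]['ft_force'][:2]+np.array([581.3,-30.4])))
E
```

```text
t 20.65 tcp [587.5 -64.5  78.5] yaw(y) -0.652 x [ 0.007 -0.007 -1.   ] q [-0.13  0.61  1.8  -0.01  0.73  0.53] F [-0.8  0.8 -1.6] M [ 0.34  0.26 -0.09] w 11.9
[ -0.2 -34.7] [-0.6  1. ]
```

Request:
arm_command([
  [0, 0.001, 0.0009, 0],
  [0, 0, 0, 0],
  [0, 0, 0, 0],
])

```text
t: 20.95
ee_pos: [587.7, -65.7, 78.5]
orientation: [1.671, 0.817, -1.665]
ft_force: [-1.7, 2.8, -1.3]
width: 11.8
```

```bash
python3 - <<'E'
from h import *
st(); print(rc(tool()[0]['ee_pos']), rc(tool()[0]['ft_force'][:2]+np.array([581.3,-30.4])))
E
```

```text
t 20.95 tcp [587.7 -65.7  78.5] yaw(y) -0.652 x [ 0.007 -0.007 -1.   ] q [-0.13  0.61  1.8  -0.01  0.73  0.53] F [-1.7  2.8 -1.3] M [ 0.6   0.29 -0.12] w 11.8
[ -0.2 -35.9] [-1.1  3. ]
```

Request:
arm_command([
  [0, 0.0015, 0.0013, 0],
  [0, 0, 0, 0],
  [0, 0, 0, 0],
])

```text
t: 21.25
ee_pos: [588.0, -67.4, 78.6]
orientation: [1.672, 0.817, -1.666]
ft_force: [-0.7, 3.7, -0.6]
width: 11.6
```

```bash
python3 - <<'E'
from h import *
st(); print(rc(tool()[0]['ee_pos']), rc(tool()[0]['ft_force'][:2]+np.array([581.3,-30.4])))
E
```

```text
t 21.25 tcp [588.  -67.4  78.6] yaw(y) -0.652 x [ 0.007 -0.006 -1.   ] q [-0.13  0.61  1.8  -0.01  0.73  0.53] F [-0.7  3.7 -0.6] M [ 0.74  0.29 -0.07] w 11.6
[ -0.2 -37.6] [-0.   3.7]
```

Request:
arm_command([
  [0, 0.001, 0.0009, 0],
  [0, 0, 0, 0],
  [0, 0, 0, 0],
])

```text
t: 21.55
ee_pos: [588.2, -68.2, 78.6]
orientation: [1.672, 0.818, -1.666]
ft_force: [-1.7, 2.9, -0.7]
width: 11.9
```

```bash
python3 - <<'E'
from h import *
st(); print(rc(tool()[0]['ee_pos']), rc(tool()[0]['ft_force'][:2]+np.array([581.3,-30.4])))
cv2.imwrite("pics/s10.png",cv2.resize(ctrl.get_image('scene')[230:330,180:330,::-1],None,fx=5,fy=5,interpolation=cv2.INTER_CUBIC))
E
```

```text
t 21.55 tcp [588.2 -68.2  78.6] yaw(y) -0.652 x [ 0.007 -0.006 -1.   ] q [-0.13  0.61  1.8  -0.01  0.73  0.52] F [-1.7  2.9 -0.7] M [ 0.72  0.29 -0.05] w 11.9
[ -0.2 -38.4] [-1.2  3.1]
```

View pics/s10.png

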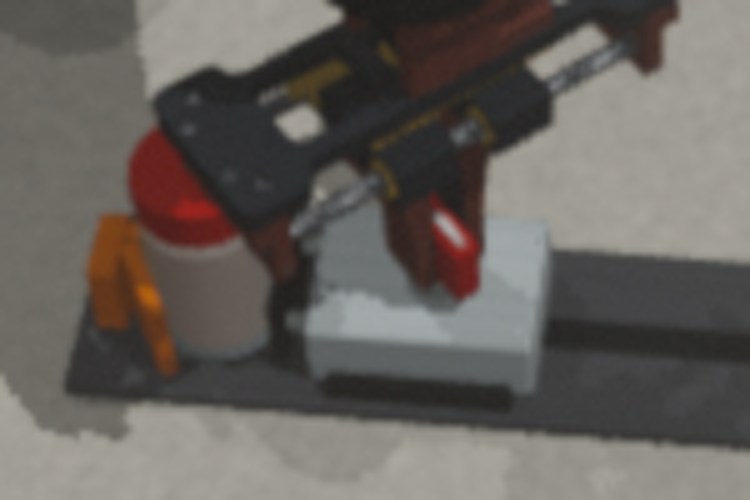

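Request:
arm_command([
  [0, 0.0015, 0.0013, 0],
  [0, 0, 0, 0],
  [0, 0, 0, 0],
])

```text
t: 21.9
ee_pos: [588.4, -69.4, 78.6]
orientation: [1.673, 0.819, -1.666]
ft_force: [-0.8, 4.8, -0.2]
width: 11.4
```

```bash
python3 - <<'E'
from h import *
F=[]
for i in range(5):
    o=tool()[0];F.append(np.r_[rc(o['ft_force'][:2]+np.array([581.3,-30.4])),o['moment']]);ctrl.get_image('scene')
print(np.array(F).round(2)); st(); print(rc(tool()[0]['ee_pos']))
E
```

```text
[[ 0.1   4.8   0.78  0.32 -0.04]
 [ 0.6   4.7   0.82  0.23 -0.01]
 [-0.2   5.2   0.96  0.26 -0.1 ]
 [ 0.4   5.2   0.97  0.22 -0.06]
 [ 0.8   5.1   0.94  0.3  -0.05]]
t 22.15 tcp [588.4 -69.4  78.6] yaw(y) -0.652 x [ 0.006 -0.005 -1.   ] q [-0.14  0.61  1.8  -0.01  0.73  0.52] F [-0.6  5.5 -0.8] M [ 0.96  0.26 -0.06] w 12.1
[ -0.2 -39.6]
```

Push force is about 5.2 N including friction, and geometry puts the plate in by about 4.6 mm, so the two agree. Now I tighten.

Request:
arm_command([
  [0, 0, 0, 0.1],
  [0, 0, 0, 0.1],
  [0, 0, 0, 0.1],
  [0, 0, 0, 0.1],
  [0, 0, 0, 0],
])

```text
t: 22.65
ee_pos: [588.5, -69.4, 78.6]
orientation: [1.94, 0.494, -1.931]
ft_force: [-0.4, 4.8, -0.3]
width: 12.0
```

```bash
python3 - <<'E'
from h import *
st(); print(rc(tool()[0]['ee_pos']), rc(tool()[0]['ft_force'][:2]+np.array([581.3,-30.4])));d([588.4,-69.4,78.6])
E
```

```text
t 22.65 tcp [588.5 -69.4  78.6] yaw(y) -1.065 x [ 0.006 -0.005 -1.   ] q [-0.14  0.61  1.8  -0.01  0.73  0.93] F [-0.4  4.8 -0.3] M [ 0.84  0.3  -0.09] w 12.0
[ -0.1 -39.7] [0.5 4.7]
delta tool [-0.  -0.   0.1]
```

Position is held well. I'll carry on.

Request:
arm_command([
  [0, 0, 0, 0.1],
  [0, 0, 0, 0.1],
  [0, 0, 0, 0.1],
  [0, 0, 0, 0.1],
  [0, 0, 0, 0.1],
  [0, 0, 0, 0.1],
  [0, 0, 0, 0.1],
  [0, 0, 0, 0],
])

```text
t: 23.45
ee_pos: [588.5, -69.6, 78.6]
orientation: [-2.128, 0.213, 2.115]
ft_force: [-1.3, 3.6, -0.5]
width: 12.1
```

```bash
python3 - <<'E'
from h import *
st(); print(rc(tool()[0]['ee_pos']), rc(tool()[0]['ft_force'][:2]+np.array([581.3,-30.4])));d([588.4,-69.4,78.6])
E
```

```text
t 23.45 tcp [588.5 -69.6  78.6] yaw(y) -1.766 x [ 0.006 -0.006 -1.   ] q [-0.14  0.61  1.8  -0.01  0.73  1.64] F [-1.3  3.6 -0.5] M [ 0.95  0.32 -0.08] w 12.1
[ -0.2 -39.8] [-0.6  3.8]
delta tool [ 0.  -0.2  0.1]
```

Request:
arm_command([
  [0, 0, 0, 0.1],
  [0, 0, 0, 0.1],
  [0, 0, 0, 0.1],
  [0, 0, 0, 0.1],
  [0, 0, 0, 0],
])

```text
t: 23.95
ee_pos: [588.4, -69.6, 78.7]
orientation: [-1.899, 0.573, 1.884]
ft_force: [-0.3, 3.5, -0.2]
width: 11.8
```

```bash
python3 - <<'E'
from h import *
st(); print(rc(tool()[0]['ee_pos']), rc(tool()[0]['ft_force'][:2]+np.array([581.3,-30.4])));d([588.4,-69.4,78.6])
E
```

```text
t 23.95 tcp [588.4 -69.6  78.7] yaw(y) -2.154 x [ 0.006 -0.007 -1.   ] q [-0.14  0.61  1.8  -0.01  0.73  2.03] F [-0.3  3.5 -0.2] M [ 1.05  0.36 -0.12] w 11.8
[ -0.2 -39.9] [0.3 3.5]
delta tool [ 0.1 -0.2  0.1]
```

Request:
arm_command([
  [0, 0, 0, 0.1],
  [0, 0, 0, 0.1],
  [0, 0, 0, 0.1],
  [0, 0, 0, 0.08],
  [0, 0, 0, 0],
])

```text
t: 24.45
ee_pos: [588.3, -69.7, 78.8]
orientation: [-1.662, 0.849, 1.647]
ft_force: [-0.4, 4.0, -0.8]
width: 12.0
```

```bash
python3 - <<'E'
from h import *
st(); print(rc(tool()[0]['ee_pos']), rc(tool()[0]['ft_force'][:2]+np.array([581.3,-30.4])));d([588.4,-69.4,78.6])
E
```

```text
t 24.45 tcp [588.3 -69.7  78.8] yaw(y) -2.516 x [ 0.005 -0.007 -1.   ] q [-0.13  0.61  1.8  -0.01  0.73  2.39] F [-0.4  4.  -0.8] M [ 1.02  0.25 -0.07] w 12.0
[ -0.3 -39.9] [0.3 4. ]
delta tool [ 0.2 -0.2  0.2]
```

It's 0.67 rad past the start with no slip, and joint 6 is near its limit. I'll release, rise, flip half a turn and regrip.

Request:
arm_command([
  [0, 0, 0, 0],
  [0, 0, 0, 0],
  [-0.02, 0, 0, 0],
  [-0.015, 0, 0, -0.03],
  [0, 0, 0, -0.15],
  [0, 0, 0, -0.15],
  [0, 0, 0, -0.15],
  [0, 0, 0, -0.15],
  [0, 0, 0, -0.15],
  [0, 0, 0, -0.15],
], hand=0.04)

```text
t: 25.45
ee_pos: [593.0, -75.4, 117.9]
orientation: [2.23, -0.01, -2.192]
ft_force: [-0.7, 0.0, 0.4]
width: 39.6
```

Request:
arm_command([
  [0, 0, 0, -0.15],
  [0, 0, 0, -0.15],
  [0, 0, 0, -0.15],
  [0, 0, 0, -0.15],
  [0, 0, 0, -0.15],
  [0, 0, 0, -0.15],
  [0, 0, 0, -0.15],
  [0, 0, 0, -0.15],
  [0, 0, 0, -0.15],
  [0, 0, 0, -0.15],
])

```text
t: 26.45
ee_pos: [597.6, -81.6, 120.7]
orientation: [1.254, 1.141, -1.245]
ft_force: [-0.2, 0.8, 0.8]
width: 40.3
```

```bash
python3 - <<'E'
from h import *
st(); d([588.5,-69.5,110])
E
```

```text
t 26.45 tcp [597.6 -81.6 120.7] yaw(y) -0.064 x [ 0.028 -0.023 -0.999] q [-0.15  0.55  1.78 -0.03  0.79 -0.06] F [-0.2  0.8  0.8] M [ 0.01 -0.13  0.  ] w 40.3
delta tool [ 10.2 -10.1 -11.7]
```

Request:
arm_command([
  [0, -0.01, -0.0115, 0],
  [0, 0, 0, -0.14],
  [0, 0, 0, -0.14],
  [0, 0, 0, -0.14],
  [0, 0, 0, -0.14],
  [0, 0, 0, -0.1],
  [0, 0, 0, 0],
])

```text
t: 27.15
ee_pos: [585.2, -67.0, 120.7]
orientation: [0.739, 1.399, -0.752]
ft_force: [-0.9, 0.4, 0.1]
width: 40.3
```

```bash
python3 - <<'E'
from h import *
st(); d([588.5,-69.5,110]);c=ctrl.get_calibration('wrist')
im=ctrl.get_image('wrist')[:,:,::-1];cv2.imwrite("pics/w11.png",im); np.save("c11.npy",c,allow_pickle=True)
E
```

```text
t 27.15 tcp [585.2 -67.  120.7] yaw(y) 0.610 x [ 0.03  -0.025 -0.999] q [-0.12  0.53  1.81 -0.03  0.77 -0.71] F [-0.9  0.4  0.1] M [-0.06 -0.1   0.04] w 40.3
delta tool [10.8  1.2  3.6]
```

View pics/w11.png

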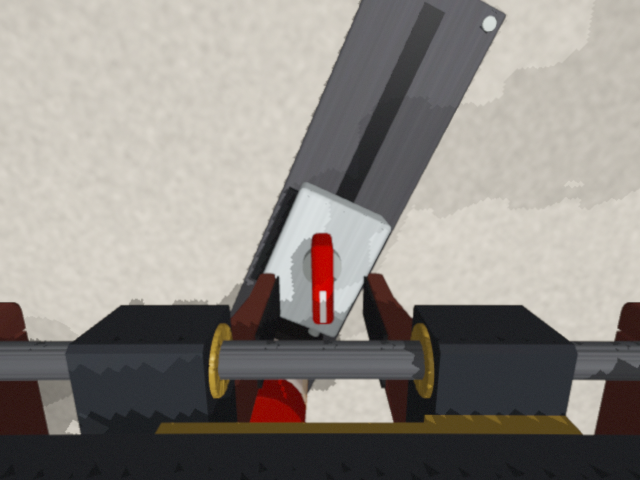

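```bash
python3 - <<'E'
from h import *
c=np.load("c11.npy",allow_pickle=True).item()
k=[bp(c,p,80)[:2] for p in [(322,236),(323,322)]];print((k[0]+k[1])/2,rc((k[0]+k[1])/2),np.arctan2(*(k[0]-k[1])[::-1])-np.pi/2,np.linalg.norm(k[0]-k[1]))
d([588.5,-69.5,80])
E
```

```text
[587.07725307 -68.36962109] [ -1.3 -38.4] 0.6221785061080336 49.30144803725174
delta tool [40.8  0.9  2.5]
```

Request:
arm_command([
  [0.01, 0.0005, 0.0025, -0.01],
  [0.013, 0, 0, 0],
  [0.01, 0, 0, 0],
  [0, 0, 0, 0],
  [0, 0, 0, 0],
])

```text
t: 27.7
ee_pos: [587.2, -69.3, 83.8]
orientation: [0.739, 1.4, -0.753]
ft_force: [-0.1, 0.2, -0.4]
width: 40.1
```

```bash
python3 - <<'E'
from h import *
st(); d([588.4,-69.4,79])
E
```

```text
t 27.70 tcp [587.2 -69.3  83.8] yaw(y) 0.609 x [ 0.028 -0.025 -0.999] q [-0.13  0.59  1.81 -0.03  0.7  -0.71] F [-0.1  0.2 -0.4] M [-0.05 -0.07 -0.01] w 40.1
delta tool [4.8 0.9 0.6]
```

Request:
arm_command([
  [0.004, 0.0008, 0.0006, -0.012],
  [0, 0, 0, 0],
])

```text
t: 27.9
ee_pos: [588.4, -69.5, 79.4]
orientation: [0.729, 1.404, -0.744]
ft_force: [0.9, -0.2, -0.1]
width: 40.2
```

Request:
arm_command([
  [0, 0, 0, 0],
  [0, 0, 0, 0],
  [0, 0, 0, 0],
  [0, 0, 0, 0],
], hand=0.005)

```text
t: 28.3
ee_pos: [588.4, -69.7, 80.1]
orientation: [0.729, 1.404, -0.744]
ft_force: [-6.3, -4.7, 6.3]
width: 12.2
```

```bash
python3 - <<'E'
from h import *
st(); d([588.4,-69.4,79])
E
```

```text
t 28.30 tcp [588.4 -69.7  80.1] yaw(y) 0.621 x [ 0.028 -0.025 -0.999] q [-0.13  0.6   1.81 -0.03  0.7  -0.72] F [-6.3 -4.7  6.3] M [-1.11  0.84 -0.02] w 12.2
delta tool [ 1.   0.1 -0.3]
```

Request:
arm_command([
  [0, 0, 0, 0.1],
  [0, 0, 0, 0.1],
  [0, 0, 0, 0.1],
])

```text
t: 28.6
ee_pos: [588.1, -69.9, 80.4]
orientation: [0.964, 1.303, -0.972]
ft_force: [-0.3, 0.9, -0.5]
width: 12.1
```

```bash
python3 - <<'E'
from h import *
st(); d([588.4,-69.4,79])
E
```

```text
t 28.60 tcp [588.1 -69.9  80.4] yaw(y) 0.316 x [ 0.028 -0.026 -0.999] q [-0.13  0.6   1.81 -0.04  0.7  -0.42] F [-0.3  0.9 -0.5] M [-0.02  0.25  0.47] w 12.1
delta tool [ 1.4  0.4 -0.4]
```

Request:
arm_command([
  [0, 0, 0, 0.1],
  [0, 0, 0, 0.1],
])

```text
t: 28.8
ee_pos: [587.9, -69.8, 80.5]
orientation: [1.119, 1.219, -1.123]
ft_force: [0.0, -0.1, -0.4]
width: 12.5
```

```bash
python3 - <<'E'
from h import *
st(); d([588.4,-69.4,79])
E
```

```text
t 28.80 tcp [587.9 -69.8  80.5] yaw(y) 0.110 x [ 0.027 -0.027 -0.999] q [-0.13  0.6   1.81 -0.04  0.7  -0.21] F [ 0.  -0.1 -0.4] M [-0.09  0.3   0.54] w 12.5
delta tool [ 1.5  0.5 -0.4]
```

Request:
arm_command([
  [0, 0, 0, 0.1],
  [0, 0, 0, 0.1],
])

```text
t: 29.0
ee_pos: [587.7, -69.7, 80.7]
orientation: [1.271, 1.123, -1.27]
ft_force: [0.7, 0.4, -0.7]
width: 12.8
```

```bash
python3 - <<'E'
from h import *
st(); d([588.4,-69.4,79])
E
```

```text
t 29.00 tcp [587.7 -69.7  80.7] yaw(y) -0.094 x [ 0.027 -0.028 -0.999] q [-0.13  0.6   1.81 -0.04  0.7  -0.  ] F [ 0.7  0.4 -0.7] M [-0.07  0.32  0.72] w 12.8
delta tool [ 1.7  0.6 -0.4]
```

Request:
arm_command([
  [0, 0, 0, 0.1],
  [0, 0, 0, 0.1],
])

```text
t: 29.2
ee_pos: [587.5, -69.5, 80.8]
orientation: [1.42, 1.012, -1.414]
ft_force: [0.4, 1.2, -0.7]
width: 12.4
```

```bash
python3 - <<'E'
from h import *
st(); d([588.4,-69.4,79])
E
```

```text
t 29.20 tcp [587.5 -69.5  80.8] yaw(y) -0.299 x [ 0.026 -0.029 -0.999] q [-0.13  0.6   1.81 -0.04  0.7   0.2 ] F [ 0.4  1.2 -0.7] M [0.   0.42 0.66] w 12.4
delta tool [ 1.8  0.8 -0.4]
```

Request:
arm_command([
  [0, 0, 0, 0.1],
  [0, 0, 0, 0.06],
])

```text
t: 29.4
ee_pos: [587.5, -69.2, 81.0]
orientation: [1.536, 0.913, -1.526]
ft_force: [0.2, 1.7, -0.6]
width: 13.3
```

```bash
python3 - <<'E'
from h import *
st(); cv2.imwrite("pics/w12.png",ctrl.get_image('wrist')[:,:,::-1])
E
```

```text
t 29.40 tcp [587.5 -69.2  81. ] yaw(y) -0.462 x [ 0.025 -0.03  -0.999] q [-0.12  0.6   1.81 -0.04  0.7   0.37] F [ 0.2  1.7 -0.6] M [0.13 0.35 0.76] w 13.3
```

View pics/w12.png

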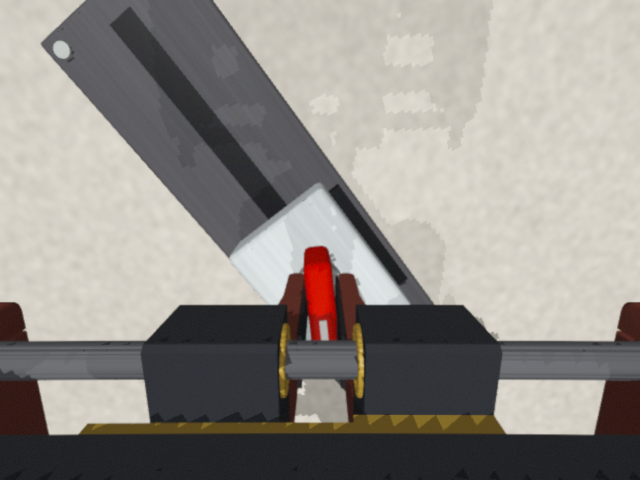

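The torque has come up to 0.76 N m and the bar is starting to slip in the jaws, so the knob is hard tight. I'll release and inspect.

Request:
arm_command([
  [0, 0, 0, 0],
  [0, 0, 0, 0],
  [0, 0, 0, 0],
  [-0.02, 0, 0, 0],
  [-0.03, 0, 0, 0],
  [-0.04, 0, 0, 0],
  [-0.04, 0, 0, 0],
  [0, 0, 0, 0],
], hand=0.04)

```text
t: 30.25
ee_pos: [583.3, -65.6, 214.2]
orientation: [1.533, 0.917, -1.527]
ft_force: [0.6, -0.3, 0.6]
width: 39.8
```

```bash
python3 - <<'E'
from h import *
st();c=ctrl.get_calibration('wrist')
im=ctrl.get_image('wrist')[:,:,::-1];cv2.imwrite("pics/w13.png",im); np.save("c13.npy",c,allow_pickle=True)
cv2.imwrite("pics/s13.png",cv2.resize(ctrl.get_image('scene')[220:340,180:340,::-1],None,fx=5,fy=5,interpolation=cv2.INTER_CUBIC))
E
```

```text
t 30.25 tcp [583.3 -65.6 214.2] yaw(y) -0.460 x [ 0.022 -0.029 -0.999] q [-0.12  0.4   1.76 -0.03  0.96  0.36] F [ 0.6 -0.3  0.6] M [-0.   -0.07 -0.03] w 39.8
```

View pics/w13.png

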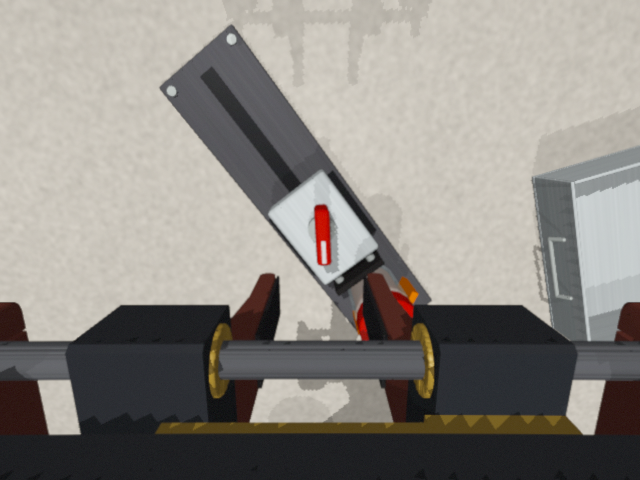

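View pics/s13.png

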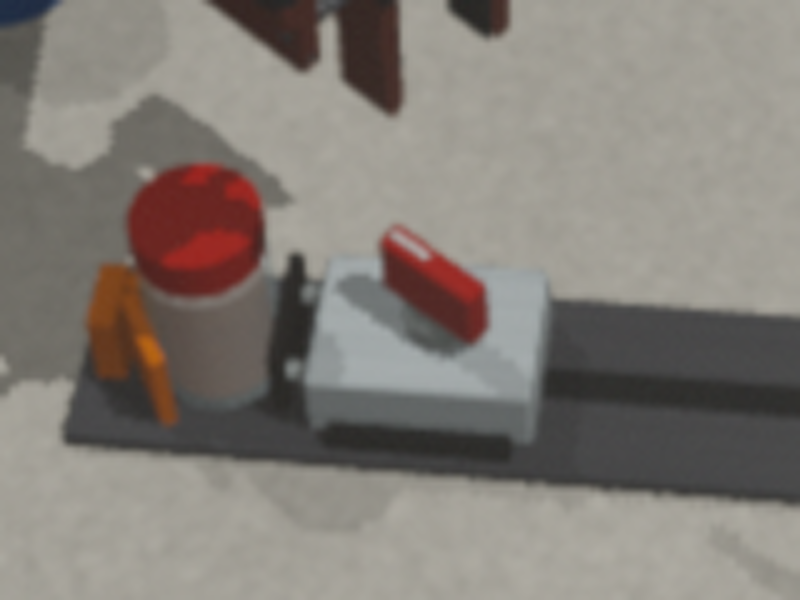

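Request:
arm_command([
  [0, 0, 0, -0.14],
  [0, 0, 0, -0.14],
  [0, 0, 0, -0.14],
  [0, 0, 0, -0.14],
  [0, 0, 0, -0.09],
  [0, 0, -0.02, 0],
  [0, 0, -0.025, 0],
  [0, 0, 0, 0],
  [0, 0, 0, 0],
], hand=0.08)

```text
t: 31.25
ee_pos: [561.9, -20.9, 192.7]
orientation: [1.023, 1.296, -1.067]
ft_force: [0.5, 0.1, -0.2]
width: 79.9
```

```bash
python3 - <<'E'
from h import *
st();c=ctrl.get_calibration('wrist')
im=ctrl.get_image('wrist')[:,:,::-1];cv2.imwrite("pics/w14.png",im); np.save("c14.npy",c,allow_pickle=True)
cv2.imwrite("pics/z14.png",cv2.resize(im[130:330,240:410],None,fx=4,fy=3.9,interpolation=cv2.INTER_CUBIC)[:600*1])
E
```

```text
t 31.25 tcp [561.9 -20.9 192.7] yaw(y) 0.218 x [-0.01  -0.026 -1.   ] q [-0.05  0.41  1.81 -0.03  0.94 -0.24] F [ 0.5  0.1 -0.2] M [-0.05 -0.07 -0.02] w 79.9
```

View pics/w14.png

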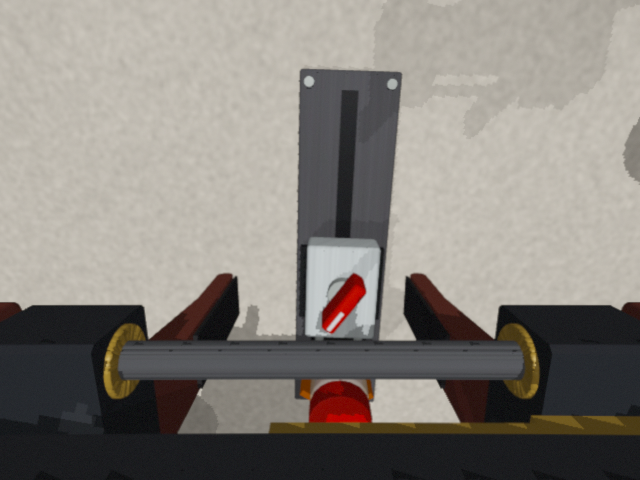

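Request:
arm_command([
  [-0.01, 0.004, 0.03, 0.03],
  [-0.01, 0.004, 0.04, 0],
  [0, 0.004, 0.04, 0],
  [0, 0.002, 0.03, 0],
  [0, 0, 0.015, 0],
  [0, 0, 0, 0],
])

```text
t: 31.9
ee_pos: [605.7, -178.6, 213.3]
orientation: [1.046, 1.286, -1.095]
ft_force: [0.7, -0.6, 0.4]
width: 80.2
```

```bash
python3 - <<'E'
from h import *
st();c=ctrl.get_calibration('wrist')
im=ctrl.get_image('wrist')[:,:,::-1];cv2.imwrite("pics/w15.png",im); np.save("c15.npy",c,allow_pickle=True)
E
```

```text
t 31.90 tcp [ 605.7 -178.6  213.3] yaw(y) 0.186 x [-0.015 -0.026 -1.   ] q [-0.29  0.47  1.64 -0.03  1.04 -0.46] F [ 0.7 -0.6  0.4] M [-0.04 -0.12 -0.05] w 80.2
```

View pics/w15.png

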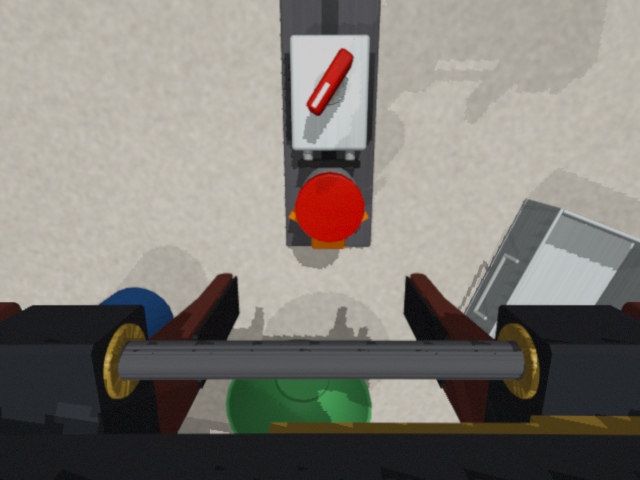

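```bash
python3 - <<'E'
from h import *
im=cv2.imread("pics/w15.png");c=np.load("c15.npy",allow_pickle=True).item()
cv2.imwrite("pics/z15.png",cv2.resize(im[120:255,270:390],None,fx=4.4,fy=4.4,interpolation=cv2.INTER_CUBIC))
im8=cv2.imread("pics/w8.png")
m=((im[:,:,2]>150)&(im[:,:,1]<50)&(im[:,:,0]<50)).astype(np.uint8);m[:165]=0
n,l,s,ce=cv2.connectedComponentsWithStats(m);i=1+s[1:,4].argmax();print(s[i],ce[i],"jar cap (98)",rc(bp(c,ce[i],98)))
R=lambda p,z:rc(bp(c,p,z))
print("block front",R((292,150),40.5),R((367,150),40.5),"back",R((293,36),40.5),R((369,36),40.5),"plate end",R((287,246),8),R((370,246),8))
E
```

```text
[ 295  174   69   69 3674] [329.34730539 207.68862275] jar cap (98) [   0.5 -126. ]
block front [-30.8 -87.5] [ 32.  -87.4] back [-28.2  -2.5] [30.3 -2.7] plate end [ -40.9 -180.9] [  41.7 -180.4]
```

View pics/z15.png

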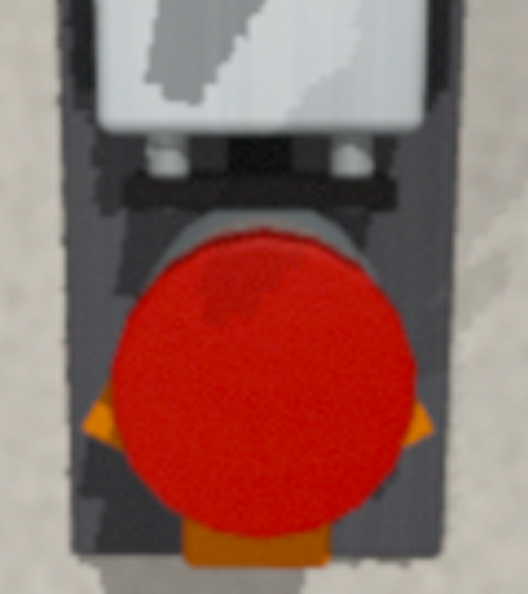

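```bash
python3 - <<'E'
from h import *
for f,pb,pp in [("c8",(317,100+472/4),(317,100+564/4)),("c15",(329.5,120+131/4.4),(329.5,120+209/4.4))]:
    c=np.load(f+".npy",allow_pickle=True).item(); a=rc(bp(c,pb,40.5));b=rc(bp(c,pp,45));print(f,a,b,a[1]-b[1])
E
```

```text
c8 [  0.4 -43.7] [  0.4 -63.3] 19.599999999999994
c15 [  0.6 -87.3] [   0.7 -101.5] 14.200000000000003
```

The jar measures (0.5, −126.0) mm in the rail frame, which is home. The plate is in by about 5 mm, the knob is tight and the arm is clear, so I'm handing in.

```bash
python3 - <<'E'
from h import *
print(ctrl.close_job())
E
```

```text
the job is handed in; nothing more can be done
None
```

The job is handed in at about 32 s of the 72 s allowed. The red-capped jar is clamped home in the V with the stop brought up. No verdict is reported, so what follows is my own last checks.

**What I did:** I loosened the knob by about 1.2 rad and slid the stop back to about 67 mm. I stood the jar at the fence and brought the stop up until it pushed with about 5 N, friction included. I then tightened the knob to about 1.6 rad past where I found it, regripping once on the way, let go and moved clear.

**Last checks:**

| Check | Result |
|---|---|
| Jar position in the rail frame | (0.5, −126.0) mm; home is (0, −126) |
| Jar upright | looked upright in the pictures; not measured as an angle |
| Plate pressed in | 5.4 mm by picture, about 4.9 mm by arm position; half-way is 4.5 mm |
| Knob torque | about 0.76 N m at the end, against about 0.12 N m free |
| Clamp force | not measured; judged over 50 N from the turn and the torque |

**Where things went wrong or disagreed:**
- **First grip on the knob:** it landed on the round neck instead of the bar. It still turned the knob, and I regripped higher on the bar.
- **End of tightening:** the bar began to slip in the jaws by about 0.1 rad, so the final angle is only known to about that.
- **Plate figures:** the two estimates differ by about 0.5 mm. Working from how far the block moved gives about 5.8 mm. All three are within the allowed 1.5 to 8 mm.
- **Bystanders:** I felt no contact with the green-capped jar, the mug or the bowl, but I did not re-measure where they stand.

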